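# Pack the coffee basket

### The arm

A 7-joint arm with a two-finger parallel gripper is mounted at the origin on the work surface. World frame = base frame: x ahead of the robot, y to its left, z up, the work surface at z = 0. Lengths are in m, angles in rad, forces in N, time in s.
With the tool pointing down it reaches from about 0.425 to 0.925 m from the base axis. Payload 6.8 kg.
Tool frame: the origin (TCP) lies at the centre of the arm's flange, where the gripper is bolted on; the fingertips stand 173 mm ahead of it and the grasp point (between the pads) lies 155 mm ahead of it (manip.tips_ahead is the distance from the TCP to the fingertips, in m); x points along the fingers, y is the direction in which the jaws open and shut, and the axes are right-handed (so a half turn about x gives the same grasp; the last joint's range is limited). The gripper opens to 85 mm and grips with 20 to 120 N. Pads are 22 mm wide; open, the fingers measure 114 mm over their backs; the gripper's body (76 mm by 85 mm) begins 54 mm behind the grasp point. The pads swing forward as they close: fully open they stand 13 mm farther back than shut.
Start: joints at [-1.268, 0.477, 0.022, 1.555, -0.011, 1.109, -0.083], TCP at [0.27, 0.619, 0.405] pointing down, gripper open.
Joint ranges: [-2.96, 2.96], [-0.34, 2.1], [-1.41, 1.46], [0.24, 2.44], [-1.37, 4.51], [0.17, 1.92], [-2.96, 2.96]. Speed limits (rad/s): [2.39, 2.39, 3.14, 3.14, 3.14, 3.14, 3.14].

### API

Orientations are given as a rotation vector (axis times angle).
In Python, from bench import observe, eyes, job, manip gives the robot as it stands.
- The arm moves only by the shell command python3 -m handwheel 'ROWS' [OPENING] [FORCE]. ROWS is JSON, a list of rows, each an object of numbers: "tx", "ty", "tz": the shift along the world's x, y, z in cm; "spin": the turn about the world's z in degrees. In form: [{"tx": .., "ty": .., "tz": .., "spin": ..}, ...]. A call has 1 to 12 rows; each row is the pose to reach, as a shift and turn from the pose commanded when the call began; what a row does not reach only later rows make up. A row lasts 1/10 s, in which the tool goes at most 50 mm and 8.59 degrees, less where a joint would pass 70% of its speed; a pose out of reach is approached as far as the arm can. A call with a gripper value outside its range is refused whole. OPENING is the opening, from 0 (shut) to 1 (fully open), set as the call begins (- or left out, the last holds). The fingers move at their own pace and stop on an object; FORCE is the grip in N (left out, the last holds). Time passes only in rows, so rows that repeat a pose let the fingers close. It gives the time, the measured TCP pose, the force and the opening at its end, in the units of the state.
- observe(): the state, without advancing time (a new reading comes with each control period).
- eyes.read_camera(name): name is "scene" or "top"; returns a dict with "frame" (400x640x3 uint8, red, green, blue), "fx", "fy", "cx", "cy" (pixels), "R" (3x3) and "t" (3): a world point X has camera coordinates R X + t. Camera axes: x right, y down, z forward; pixel columns grow to the right and rows downward; lengths in m; the calibration is good to about 2 mm. A picture is of the moment at which its call begins. There is no depth.
- job.sign_off(): hands the job in, once; it reports no verdict.
The state is a dict: "t": time; "qpos": joint angles; "joint_vel": joint speeds; "joint_efforts": joint torques, N m; "position": TCP position; "eef_rot": TCP orientation; "force": force on the tool from outside, world axes, zero at the start; "moment": the same for the moment, N m; "opening": opening from 0.0 (shut) to 1.0 (fully open).
Only numpy, scipy, OpenCV 4.12 (cv2) and the standard library are available. Lean on these libraries where they do the work, as an engineer would, in place of code of your own. Each camera call takes 0.05 s, during which the arm holds its last target.

### The job

Pack the coffee set into the black mesh basket: stand the aluminium cezve in the middle of the round cork mat with its long handle sticking out over the rim of the basket, the white demitasse upright in the middle of the white saucer, the brass-coloured bell upright in the middle of the green mat, and lay the wooden scoop flat with the middle of its length over the middle of the red mat. Set things down without dropping them, and leave the blue cup and the grey bell standing where they are.

Things in the scene. Friction and masses are not known exactly. Their poses are not given: they have to be found in the camera images.
- cezve: Aluminium cezve (small coffee pot), 220 g: 62 mm across up to 18 mm height, 52 mm at the neck (46 mm up), 58 mm at the rim, 64 mm high. Long handle, 9 to 13 mm thick, black grip, leaves the pot 54 mm up on its own -x side and rises to its tip 123 mm from the axis, 74 mm up. Origin on the pot axis at the underside, z up. Starts with the handle roughly toward the robot.
- scoop: Wooden coffee scoop, 40 g, 96 mm long, lying flat: round bowl 42 mm across, 24 mm high, centred at x = +27 mm; straight handle 13 mm wide, 14 mm high, resting on the table from x = +8 to -48 mm. Origin at the middle of its length at the underside; x along the scoop toward the bowl, z up. Centre of mass about x = +12 mm.
- demitasse_white: White ceramic demitasse (small coffee cup), loose, 130 g: 60 mm across the rim, 42 mm at the foot, 55 mm high, wall 3 mm; one ear handle on its own +y side reaches 48 mm from the axis, 16 to 46 mm up. Origin on the axis at the underside, z up. Stands upright at the start.
- bell_brass: Brass-coloured plastic hand bell, loose, 100 g: skirt 58 mm across and 48 mm high, tapering to a 12 mm neck, then an upright round handle of 18 mm diameter from 54 to 98 mm up (98 mm in all). Origin on the axis at the underside, z up. Stands upright at the start.
- mat_cork: Round cork mat, 84 mm across, for the cezve. Fixed, 5 mm thick, origin at the centre of its underside, top 9 mm above the table. It lies in one corner (which one varies) of a fixed black mesh basket: 270 mm square outside, walls 4 mm thick, 40 mm high, no dividers, floor 4 mm. The four mats lie 2 by 2, centres 120 mm apart, axes parallel to the basket sides.
- saucer_white: Flat round white saucer, 84 mm across, for the demitasse. Fixed, 5 mm thick, origin at the centre of its underside, top 9 mm above the table. It lies in one corner (which one varies) of a fixed black mesh basket: 270 mm square outside, walls 4 mm thick, 40 mm high, no dividers, floor 4 mm. The four mats lie 2 by 2, centres 120 mm apart, axes parallel to the basket sides.
- mat_green: Square green mat, 84 mm side, for the bell. Fixed, 5 mm thick, origin at the centre of its underside, top 9 mm above the table. It lies in one corner (which one varies) of a fixed black mesh basket: 270 mm square outside, walls 4 mm thick, 40 mm high, no dividers, floor 4 mm. The four mats lie 2 by 2, centres 120 mm apart, axes parallel to the basket sides.
- mat_red: Square red mat, 84 mm side, for the scoop. Fixed, 5 mm thick, origin at the centre of its underside, top 9 mm above the table. It lies in one corner (which one varies) of a fixed black mesh basket: 270 mm square outside, walls 4 mm thick, 40 mm high, no dividers, floor 4 mm. The four mats lie 2 by 2, centres 120 mm apart, axes parallel to the basket sides.
- cup_blue: Blue cup, a look-alike that stays put; loose: 60 mm across the rim, 42 mm at the foot, 55 mm high, wall 3 mm; one ear handle on its own +y side reaches 48 mm from the axis, 16 to 46 mm up. Origin on the axis at the underside, z up. Stands upright at the start.
- bell_grey: Grey hand bell, a look-alike that stays put; loose: skirt 58 mm across and 48 mm high, tapering to a 12 mm neck, then an upright round handle of 18 mm diameter from 54 to 98 mm up (98 mm in all). Origin on the axis at the underside, z up. Stands upright at the start.

How it is judged:
By the outcome, as a careful person would: the job done as asked, in the order asked, and still so for the second after the job is handed in, with the robot touching nothing.
It also fails if it takes over 115 s, if anything falls off the work surface, if the arm or the gripper's body presses on something with over 40 N, if the wrist force passes 120 N, or if a joint passes its speed limit or range.

## Working session

There is one attempt and no reset: what is moved stays moved. The work goes in short steps, Python scripts to look and compute and a shell command to move; the robot and the scene stay as the last step left them, time stands still between calls to the robot, and variables do not carry over. Pictures are saved under pics/ and viewed, and the job is handed in when it is done.

```bash
ls; mkdir -p pics; python3 - <<'E'
from bench import observe, eyes, job, manip
import cv2
print(observe()); print(manip.tips_ahead)
for n in ("scene","top"):
    c=eyes.read_camera(n); cv2.imwrite(f"pics/{n}0.png",c["frame"][:,:,::-1])
    print(n,{k:c[k] for k in c if k!="frame"})
E
```

```text
pics
{'t': 0.0, 'qpos': array([-1.26806212,  0.47782251,  0.02235193,  1.55644904, -0.01149987,
        1.109294  , -0.0830912 ]), 'joint_vel': array([ 0.00060733,  0.00062725, -0.00144977, -0.00079861,  0.00175697,
        0.00046682,  0.00110415]), 'joint_efforts': array([-4.84941829e-04, -5.96458697e+01,  1.60771586e+00, -2.81191331e+01,
        1.25252543e-02,  9.55591531e-03, -8.99800256e-06]), 'position': array([0.26946689, 0.61858374, 0.40371165]), 'eef_rot': array([ 0.32080709,  1.54690452, -0.32369766]), 'force': array([-0.17502273,  0.66886538,  0.10998755]), 'moment': array([-0.00929086,  0.00805278, -0.0732934 ]), 'opening': 0.9998578029280618}
0.1734
scene {'fx': 440.04776321272993, 'fy': 440.04776321272993, 'cx': 317.52318131300154, 'cy': 194.7063337464589, 'R': array([[ 0.63339358,  0.77361197, -0.01835996],
       [ 0.49684298, -0.42475019, -0.75679214],
       [-0.59326185,  0.47022526, -0.65339772]]), 't': array([-0.33027358, -0.22811906,  1.68148601])}
top {'fx': 463.7122864339094, 'fy': 463.7122864339094, 'cx': 317.1271463930201, 'cy': 199.879360999298, 'R': array([[-0.02884143, -0.99958281, -0.00153893],
       [-0.99531478,  0.02886035, -0.09227979],
       [ 0.09228571, -0.00112976, -0.99573193]]), 't': array([0.01641812, 0.54063869, 1.35987421])}
```

View pics/scene0.png

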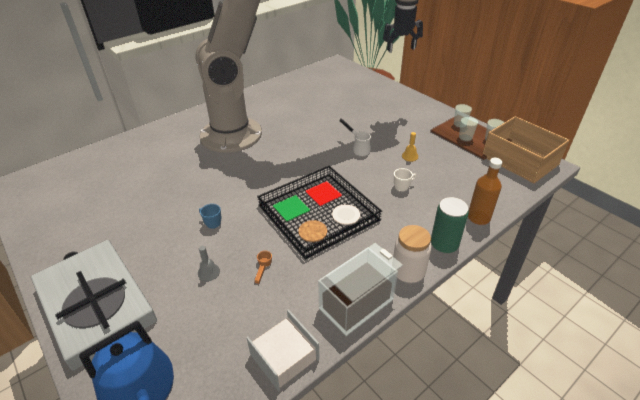

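View pics/top0.png

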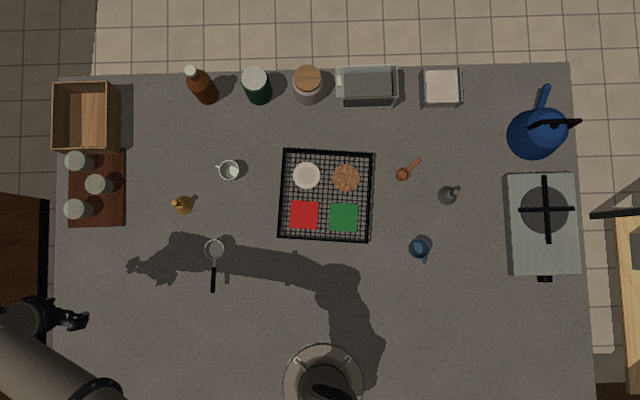

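```bash
cat > h.py <<'E'
import numpy as np, cv2
from bench import observe, eyes, job, manip
from scipy.spatial.transform import Rotation as Ro
def ray(c,u,v):
    d=c["R"].T@np.array([(u-c["cx"])/c["fx"],(v-c["cy"])/c["fy"],1.]); return -c["R"].T@c["t"],d
def onz(c,u,v,z):
    o,d=ray(c,u,v); return o+d*(z-o[2])/d[2]
def proj(c,X):
    p=c["R"]@np.asarray(X,float)+c["t"]; return c["fx"]*p[0]/p[2]+c["cx"],c["fy"]*p[1]/p[2]+c["cy"]
def tri(c1,p1,c2,p2):
    A=[];b=[]
    for c,p in((c1,p1),(c2,p2)):
        o,d=ray(c,*p); d=d/np.linalg.norm(d); M=np.eye(3)-np.outer(d,d); A.append(M); b.append(M@o)
    return np.linalg.solve(A[0]+A[1],b[0]+b[1])
def cams(): return eyes.read_camera("top"),eyes.read_camera("scene")
def crop(c,u0,v0,u1,v1,k,name):
    cv2.imwrite("pics/"+name,cv2.resize(np.ascontiguousarray(c["frame"][v0:v1,u0:u1,::-1]),None,fx=k,fy=k,interpolation=cv2.INTER_CUBIC))
def jaw():
    R=Ro.from_rotvec(observe()["eef_rot"]).as_matrix(); return R
def blobs(c,lo,hi,box,amin=8):
    u0,v0,u1,v1=box; h=cv2.cvtColor(np.ascontiguousarray(c["frame"][v0:v1,u0:u1]),cv2.COLOR_RGB2HSV)
    m=cv2.inRange(h,np.array(lo),np.array(hi)); n,l,s,ce=cv2.connectedComponentsWithStats(m)
    return [(int(s[i,4]),s[i,:4]+[u0,v0,0,0],ce[i]+[u0,v0]) for i in np.argsort(-s[:,4]) if i and s[i,4]>=amin][:4]
E
python3 - <<'E'
from h import *
np.set_printoptions(precision=4,suppress=True)
print(jaw())
t,s=cams()
crop(t,150,140,310,300,5,"a.png") if 0 else crop(t,155,150,305,260,5,"a.png"); crop(t,270,140,470,265,4,"b.png")
crop(s,250,100,430,260,4,"c.png"); crop(s,185,190,345,290,5,"d.png")
for n,lo,hi,z in (("green",(50,120,60),(75,255,255),.009),("red",(0,200,120),(3,255,255),.009),("cork",(8,100,80),(16,255,255),.009),("saucer",(0,0,190),(179,40,255),.009)):
    for c,box in((t,(280,150,375,240)),(s,(255,165,385,255))):
        for a,b,ce in blobs(c,lo,hi,box,60): print(n,a,b,ce.round(1),onz(c,*ce,z))
E
```

```text
[[-0.0006  0.3993  0.9168]
 [-0.0016  0.9168 -0.3993]
 [-1.     -0.0017  0.0001]]
green 745 [329 203  29  29] [343.3 216.8] [ 0.4889 -0.0766  0.009 ]
green 528 [273 195  37  26] [290.9 207.7] [ 0.487  -0.0773  0.009 ]
red 437 [307 182  34  23] [322.9 193.2] [0.4982 0.0412 0.009 ]
cork 590 [332 164  28  28] [345.6 177.3] [ 0.6086 -0.0875  0.009 ]
cork 493 [298 220  30  22] [312.5 230.7] [ 0.6069 -0.0886  0.009 ]
saucer 424 [332 204  28  20] [345.7 213.8] [0.6162 0.0322 0.009 ]
saucer 203 [356 243  29  12] [372.2 250.1] [ 0.7718 -0.0098  0.009 ]
```

View pics/a.png

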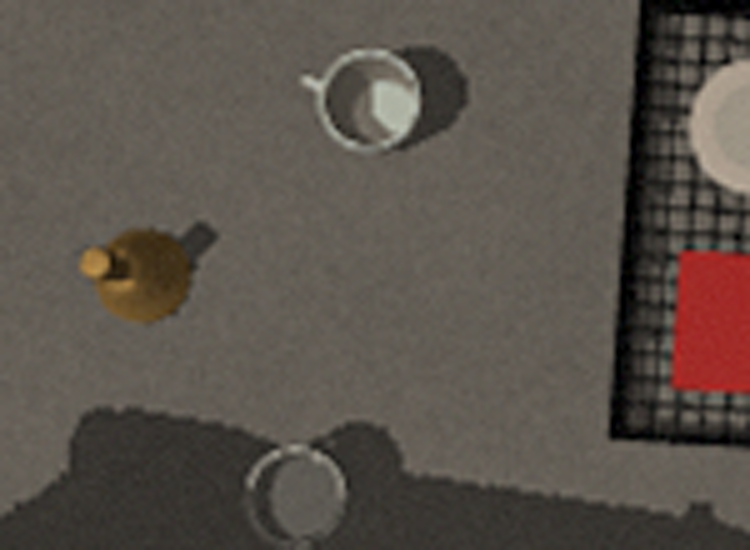

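View pics/b.png

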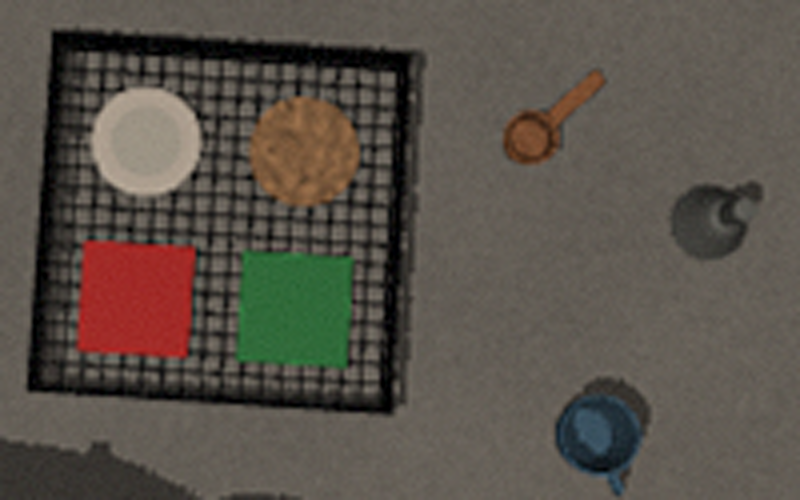

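View pics/c.png

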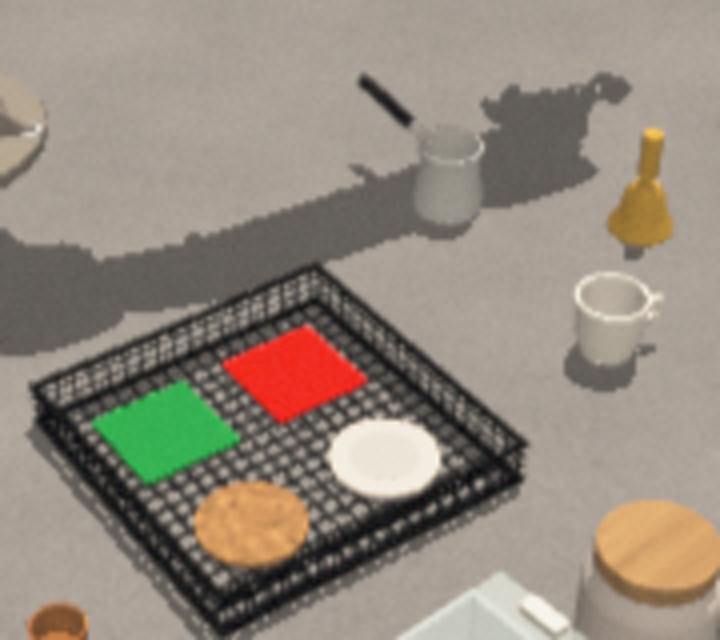

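View pics/d.png

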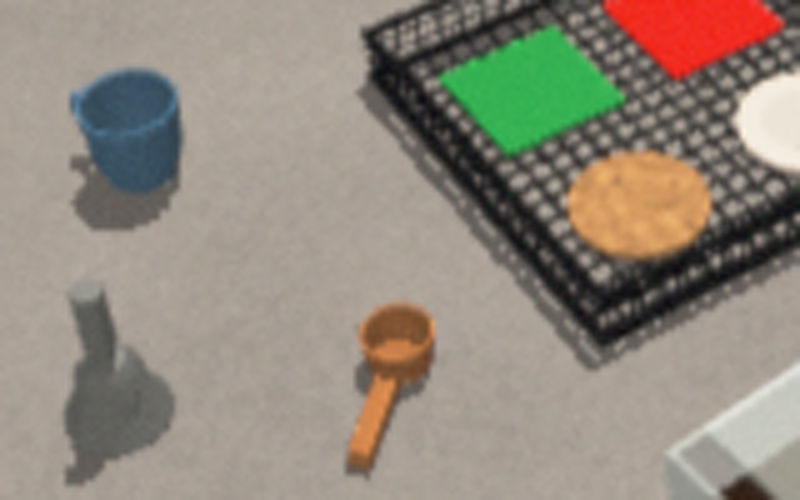

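```bash
python3 - <<'E'
from h import *
np.set_printoptions(precision=4,suppress=True)
t,s=cams()
P=dict(cup=((228.6,170),(403,175),.055),cuphandle=((216.3,166),(414,175.2),.045),bell=((174.2,203),(413.2,133.5),.098),cez=((214.6,248.6),(362.5,136.2),.064),ceztip=((213,291),(340.5,119.5),.074),
bowl=((402.5,174),(264.6,257.4),.024),hend=((419.5,159.2),(256.4,283),.012),bluerim=((420,247.5),(210.8,210),.055),grey=((456.5,188),(202.3,247.6),.098))
for k,(a,b,z) in P.items(): print(k,onz(t,*a,z),onz(s,*b,z),tri(t,a,s,b))
crop(t,185,225,245,300,8,"e.png")
for n,c,lo,hi,box in (("bellT",t,(12,120,60),(26,255,255),(160,190,205,220)),("bellS",s,(12,120,60),(28,255,255),(395,125,425,165)),("scT",t,(4,110,60),(14,255,255),(385,150,430,190)),("scS",s,(4,110,60),(16,255,255),(245,245,285,290))):
    print(n,[(a,b,ce.round(1)) for a,b,ce in blobs(c,lo,hi,box)])
E
```

```text
cup [0.6338 0.2584 0.055 ] [0.6364 0.2557 0.055 ] [0.6342 0.2589 0.0521]
cuphandle [0.6485 0.2966 0.045 ] [0.6519 0.2917 0.045 ] [0.6488 0.2971 0.0405]
bell [0.537  0.4052 0.098 ] [0.539  0.4063 0.098 ] [0.5378 0.4063 0.0971]
cez [0.4052 0.2995 0.064 ] [0.4025 0.3028 0.064 ] [0.4055 0.2992 0.0669]
ceztip [0.286  0.3028 0.074 ] [0.2806 0.3077 0.074 ] [0.2867 0.3019 0.079 ]
bowl [ 0.6116 -0.2578  0.024 ] [ 0.6134 -0.2583  0.024 ] [ 0.612  -0.2578  0.0224]
hend [ 0.6572 -0.3137  0.012 ] [ 0.6623 -0.3181  0.012 ] [ 0.658  -0.3156  0.0057]
bluerim [ 0.3912 -0.2927  0.055 ] [ 0.3855 -0.289   0.055 ] [ 0.3914 -0.2913  0.0606]
grey [ 0.5565 -0.3949  0.098 ] [ 0.5428 -0.3913  0.098 ] [ 0.5544 -0.3932  0.1091]
bellT [(264, array([171, 196,  22,  18]), array([182.6, 204.8]))]
bellS [(248, array([402, 132,  16,  30]), array([410.6, 149.8]))]
scT [(206, array([396, 158,  25,  23]), array([405.8, 171. ]))]
scS [(280, array([255, 251,  17,  33]), array([262.5, 263.4]))]
```

View pics/e.png

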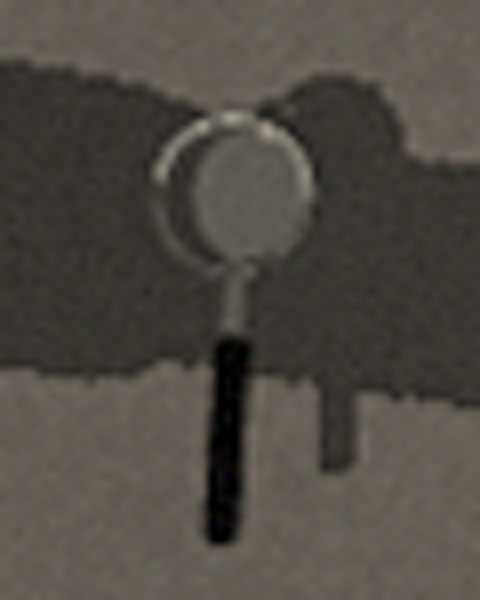

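```bash
python3 -m handwheel '[{"tx":1.5,"ty":-4,"tz":-1,"spin":-8.5},{"tx":3,"ty":-8,"tz":-2,"spin":-17},{"tx":4.5,"ty":-12,"tz":-3,"spin":-25.5},{"tx":6.5,"ty":-16,"tz":-4,"spin":-34},{"tx":8,"ty":-20,"tz":-5,"spin":-42.5},{"tx":10,"ty":-24,"tz":-6,"spin":-51},{"tx":12,"ty":-28,"tz":-7,"spin":-59.5},{"tx":13.45,"ty":-31.8,"tz":-8,"spin":-68},{"tx":13.45,"ty":-31.8,"tz":-9,"spin":-76.5},{"tx":13.45,"ty":-31.8,"tz":-10,"spin":-85},{"tx":13.45,"ty":-31.8,"tz":-10,"spin":-93.5},{"tx":13.45,"ty":-31.8,"tz":-10,"spin":-102}]' 1 40
python3 -m handwheel '[{"spin":-8.5},{"spin":-17},{"spin":-25.5},{"spin":-34},{"spin":-42.5},{"spin":-51},{"spin":-56.5},{"spin":-56.5},{"spin":-56.5}]'
python3 - <<'E'
from h import *
R=jaw();print(observe()["qpos"],R[:,1],np.degrees(np.arctan2(R[1,1],R[0,1])))
t,s=cams(); crop(t,150,180,290,310,5,"f.png"); crop(s,290,40,430,180,5,"g.png")
E
```

```text
t: 1.5
position: [0.4041, 0.3007, 0.3045]
eef_rot: [1.654, 0.844, -1.654]
force: [-0.6, -0.5, 0.1]
opening: 1.001
[-1.14542392  0.35115046  0.46472776  2.07797687 -0.22559748  0.76029668
 -1.16720251] [ 8.10019503e-01 -5.86402933e-01 -6.95506590e-05] -35.90216286619664schema error: expected keys tx, ty, tz, spin
```

```bash
python3 -m handwheel '[{"tx":0,"ty":0,"tz":0,"spin":-8.5},{"tx":0,"ty":0,"tz":0,"spin":-17},{"tx":0,"ty":0,"tz":0,"spin":-25.5},{"tx":0,"ty":0,"tz":0,"spin":-34},{"tx":0,"ty":0,"tz":0,"spin":-42.5},{"tx":0,"ty":0,"tz":0,"spin":-51},{"tx":0,"ty":0,"tz":0,"spin":-56},{"tx":0,"ty":0,"tz":0,"spin":-56},{"tx":0,"ty":0,"tz":0,"spin":-56}]'
python3 - <<'E'
from h import *
R=jaw();print(observe()["qpos"],R[:,1],np.degrees(np.arctan2(R[1,1],R[0,1])))
t,s=cams(); crop(t,150,180,290,310,5,"f.png"); crop(s,290,40,430,180,5,"g.png")
E
```

```text
t: 2.5
position: [0.404, 0.301, 0.3048]
eef_rot: [-2.21, 0.024, 2.21]
force: [-0.0, -0.3, -0.1]
opening: 0.997
[-1.33239884  0.39710497  0.70754455  2.08815045 -0.36594957  0.7790078
 -1.99102557] [-2.18474168e-02 -9.99761313e-01 -8.99956133e-05] -91.2518643823515
```

View pics/g.png

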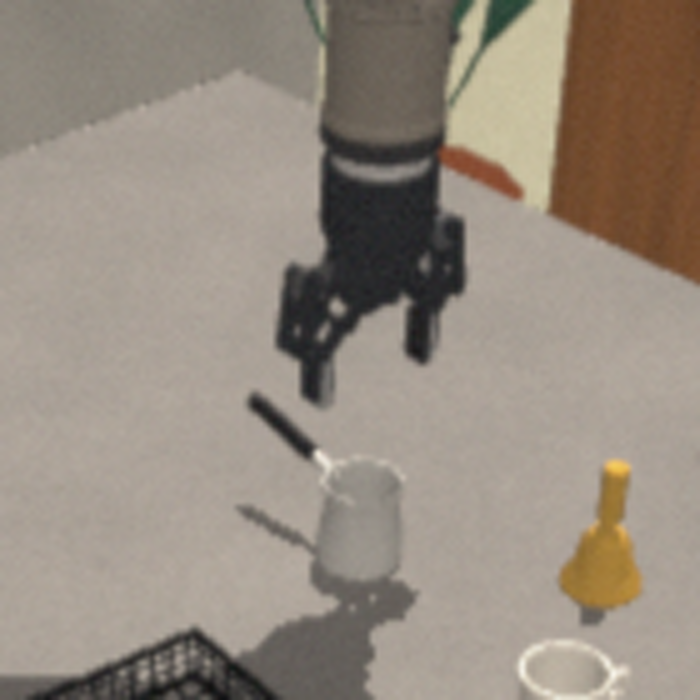

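```bash
python3 - <<'E'
from h import *
t,s=cams()
for z in (.13,.145,.064): print(proj(s,(.404,.301,z)),proj(t,(.404,.301,z)))
E
python3 -m handwheel '[{"tx":0,"ty":-0.05,"tz":-3,"spin":0},{"tx":0,"ty":-0.05,"tz":-6,"spin":0},{"tx":0,"ty":-0.05,"tz":-8.5,"spin":0},{"tx":0,"ty":-0.05,"tz":-10.4,"spin":0},{"tx":0,"ty":-0.05,"tz":-10.4,"spin":0}]'
python3 - <<'E'
from h import *
t,s=cams(); crop(t,150,180,290,310,5,"h.png"); crop(s,290,40,430,180,5,"i.png")
E
```

```text
(np.float64(363.36268119674554), np.float64(120.22168643279315)) (np.float64(208.7124446851763), np.float64(249.3550726315496))
(np.float64(363.5830773539382), np.float64(116.37553644118861)) (np.float64(207.41099419438933), np.float64(249.43260077451242))
(np.float64(362.42623224100197), np.float64(136.563727914592)) (np.float64(214.0923708592426), np.float64(249.03458738181865))
t: 3.2
position: [0.4034, 0.2997, 0.1988]
eef_rot: [-2.207, 0.032, 2.213]
force: [-0.2, -0.6, 0.8]
opening: 1.003
```

View pics/i.png

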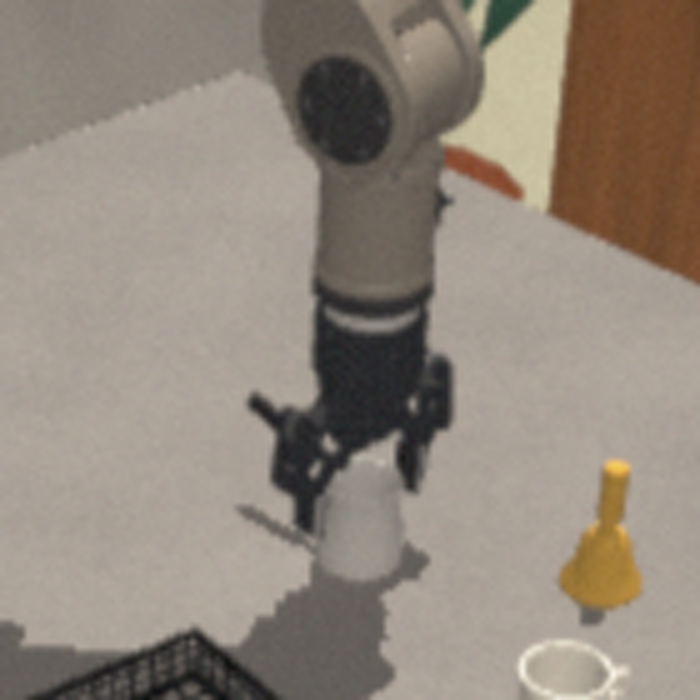

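View pics/h.png

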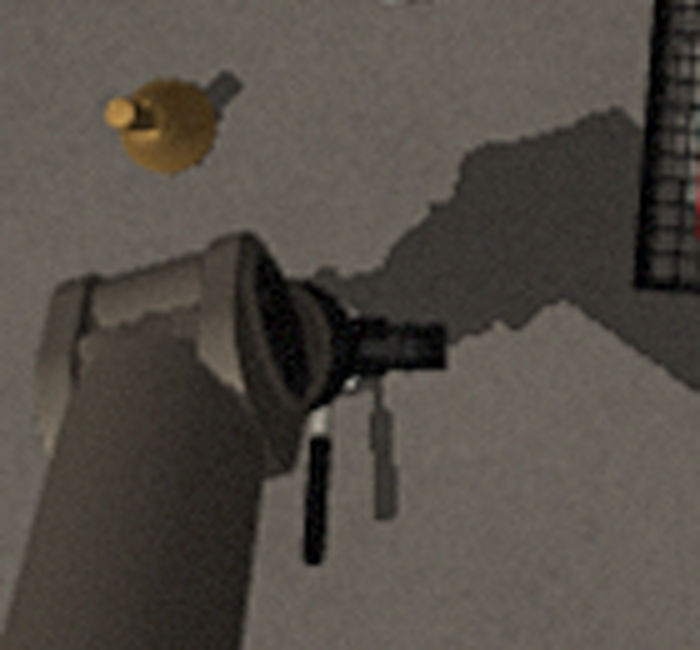

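```bash
python3 -m handwheel '[{"tx":0,"ty":0,"tz":0,"spin":0},{"tx":0,"ty":0,"tz":0,"spin":0},{"tx":0,"ty":0,"tz":0,"spin":0},{"tx":0,"ty":0,"tz":0,"spin":0},{"tx":0,"ty":0,"tz":0,"spin":0},{"tx":0,"ty":0,"tz":0,"spin":0}]' 0 40
python3 -m handwheel '[{"tx":0,"ty":0,"tz":0.5,"spin":0},{"tx":0,"ty":0,"tz":2,"spin":0},{"tx":0,"ty":0,"tz":5,"spin":0},{"tx":0,"ty":0,"tz":8,"spin":0},{"tx":0,"ty":0,"tz":11,"spin":0},{"tx":0,"ty":0,"tz":11,"spin":0}]'
python3 - <<'E'
from h import *
t,s=cams(); crop(t,150,180,290,310,5,"j.png"); crop(s,290,40,430,180,5,"k.png")
E
```

```text
t: 3.9
position: [0.4046, 0.3011, 0.2022]
eef_rot: [-2.209, 0.026, 2.205]
force: [-1.1, 0.7, 9.6]
opening: 0.652
t: 4.5
position: [0.4053, 0.3006, 0.3148]
eef_rot: [-2.21, 0.024, 2.2]
force: [0.2, 1.0, -3.2]
opening: 0.654
```

View pics/k.png

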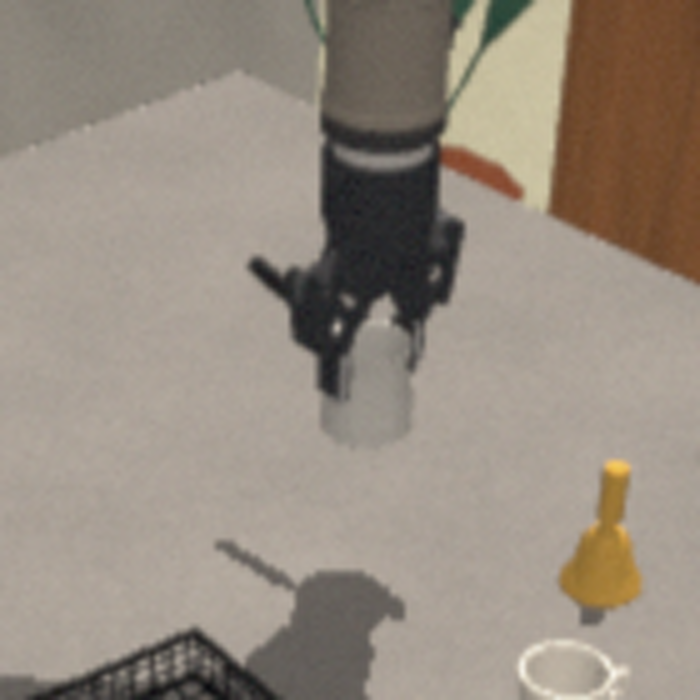

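View pics/j.png

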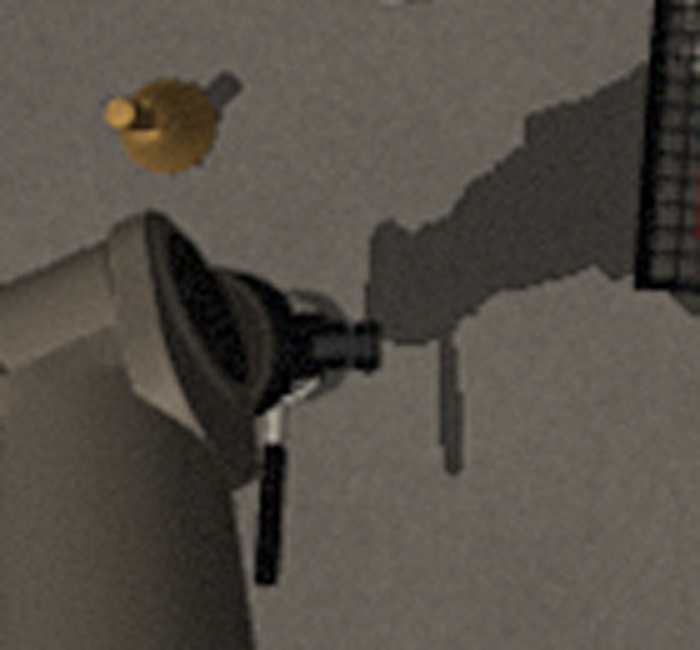

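```bash
python3 -m handwheel '[{"tx":1.5,"ty":-3,"tz":0,"spin":6},{"tx":3.5,"ty":-7,"tz":0,"spin":14},{"tx":5.5,"ty":-11,"tz":0,"spin":22},{"tx":7.5,"ty":-15,"tz":0,"spin":30},{"tx":9.5,"ty":-19,"tz":0,"spin":38},{"tx":11.5,"ty":-23,"tz":0,"spin":46},{"tx":13.5,"ty":-27,"tz":0,"spin":54},{"tx":15.5,"ty":-31,"tz":0,"spin":62},{"tx":17.5,"ty":-35,"tz":0,"spin":70},{"tx":19.3,"ty":-37.5,"tz":0,"spin":77},{"tx":20.3,"ty":-38.9,"tz":0,"spin":83},{"tx":20.3,"ty":-38.9,"tz":0,"spin":87}]'
python3 -m handwheel '[{"tx":0,"ty":0,"tz":-1,"spin":0},{"tx":0,"ty":0,"tz":-4,"spin":0},{"tx":0,"ty":0,"tz":-6,"spin":0},{"tx":0,"ty":0,"tz":-6,"spin":0},{"tx":0,"ty":0,"tz":-6,"spin":0}]'
python3 - <<'E'
from h import *
o=observe();R=jaw();print(o["position"],o["qpos"],np.degrees(np.arctan2(R[1,1],R[0,1])))
t,s=cams(); crop(t,270,140,410,260,5,"l.png"); crop(s,230,110,390,270,5,"m.png")
E
```

```text
t: 5.8
position: [0.6072, -0.0921, 0.3091]
eef_rot: [1.266, 1.171, -1.27]
force: [-0.0, -0.0, -1.9]
opening: 0.652
t: 6.3
position: [0.6066, -0.0881, 0.2498]
eef_rot: [1.267, 1.172, -1.269]
force: [0.4, 0.4, -1.8]
opening: 0.66
[ 0.60655481 -0.08813823  0.24975003] [-0.20706924  0.57916401  0.33774086  1.84776795 -0.26586355  0.76127511
  0.19419539] -4.5663769750603995
```

View pics/l.png

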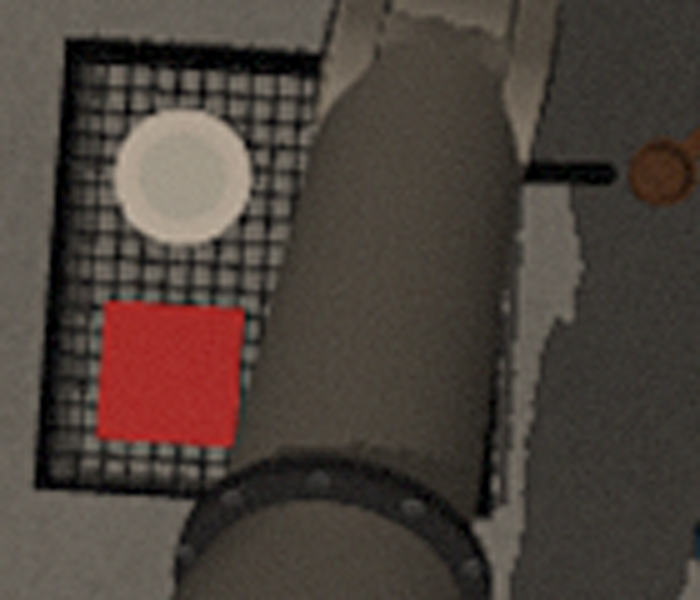

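View pics/m.png

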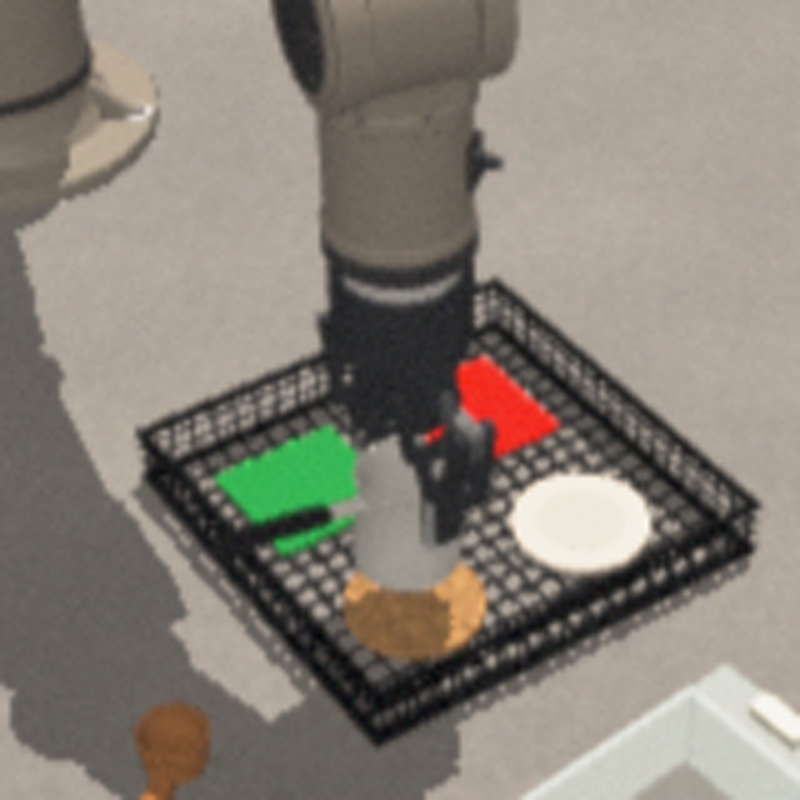

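```bash
python3 - <<'E'
from h import *
_,s=cams();o=observe();p=o["position"];print(p,proj(s,(p[0],p[1],.05)),proj(s,(p[0],p[1],.068)))
E
python3 -m handwheel '[{"tx":0.1,"ty":0,"tz":-1.5,"spin":0},{"tx":0.1,"ty":0,"tz":-2.8,"spin":0},{"tx":0.1,"ty":0,"tz":-3.4,"spin":0},{"tx":0.1,"ty":0,"tz":-3.6,"spin":0},{"tx":0.1,"ty":0,"tz":-3.8,"spin":0},{"tx":0.1,"ty":0,"tz":-3.8,"spin":0}]'
```

```text
[ 0.60749115 -0.08861038  0.25177631] (np.float64(312.24273124837356), np.float64(220.6508652497873)) (np.float64(312.07468823445305), np.float64(216.04409001354156))
t: 7.1
position: [0.6081, -0.0887, 0.2126]
eef_rot: [1.267, 1.171, -1.267]
force: [-0.7, 1.1, -2.6]
opening: 0.652
```

```bash
python3 -m handwheel '[{"tx":0,"ty":0,"tz":-0.1,"spin":0},{"tx":0,"ty":0,"tz":-0.2,"spin":0},{"tx":0,"ty":0,"tz":-0.2,"spin":0}]'
python3 - <<'E'
from h import *
print(observe()["position"],observe()["force"])
t,s=cams();  crop(s,230,110,390,270,5,"n.png")
E
```

```text
t: 7.4
position: [0.6083, -0.0887, 0.2114]
eef_rot: [1.268, 1.17, -1.267]
force: [-0.4, 1.1, 2.9]
opening: 0.656
[ 0.60826346 -0.08872568  0.21139034] [-0.38640417  1.07304878  2.91506152]
```

View pics/n.png

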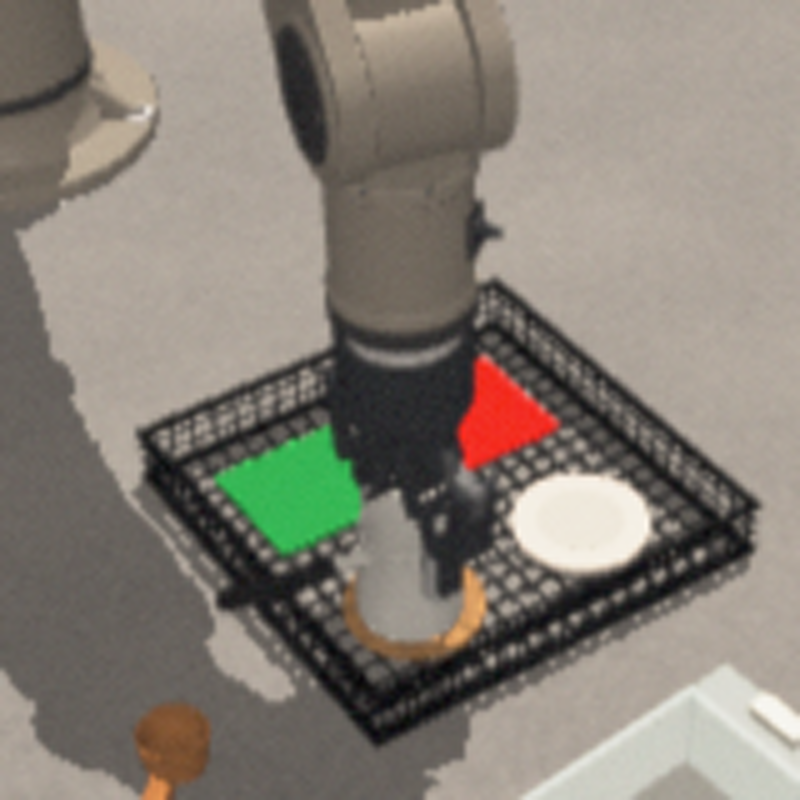

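```bash
python3 -m handwheel '[{"tx":0,"ty":0,"tz":0,"spin":0},{"tx":0,"ty":0,"tz":0,"spin":0},{"tx":0,"ty":0,"tz":0,"spin":0},{"tx":0,"ty":0,"tz":1,"spin":0},{"tx":0,"ty":0,"tz":4,"spin":0},{"tx":0,"ty":0,"tz":8,"spin":0},{"tx":-1,"ty":5,"tz":12,"spin":0},{"tx":-2,"ty":10,"tz":12,"spin":0},{"tx":-3,"ty":15,"tz":12,"spin":0},{"tx":-3,"ty":18,"tz":12,"spin":0}]' 0.95
python3 - <<'E'
from h import *
print(observe()["position"],observe()["force"])
t,s=cams();  crop(s,230,110,390,270,5,"o.png");crop(t,270,140,430,260,5,"p.png")
E
```

```text
t: 8.5
position: [0.5772, 0.0935, 0.3322]
eef_rot: [1.269, 1.171, -1.265]
force: [1.3, 0.4, -0.1]
opening: 0.95
[0.57715355 0.09352844 0.33219494] [ 1.29003662  0.38574334 -0.09911642]
```

View pics/o.png

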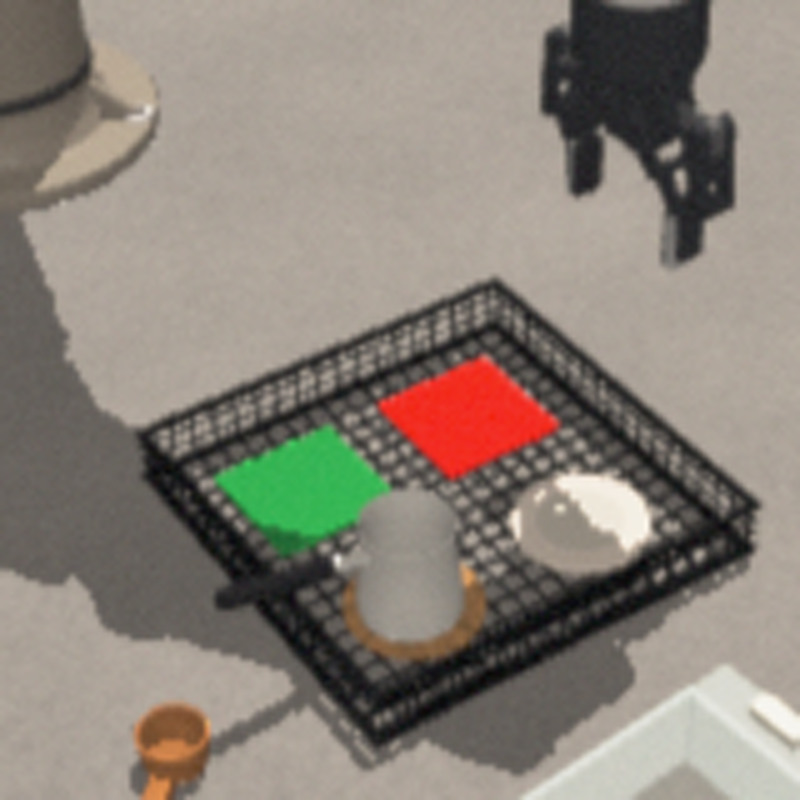

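View pics/p.png

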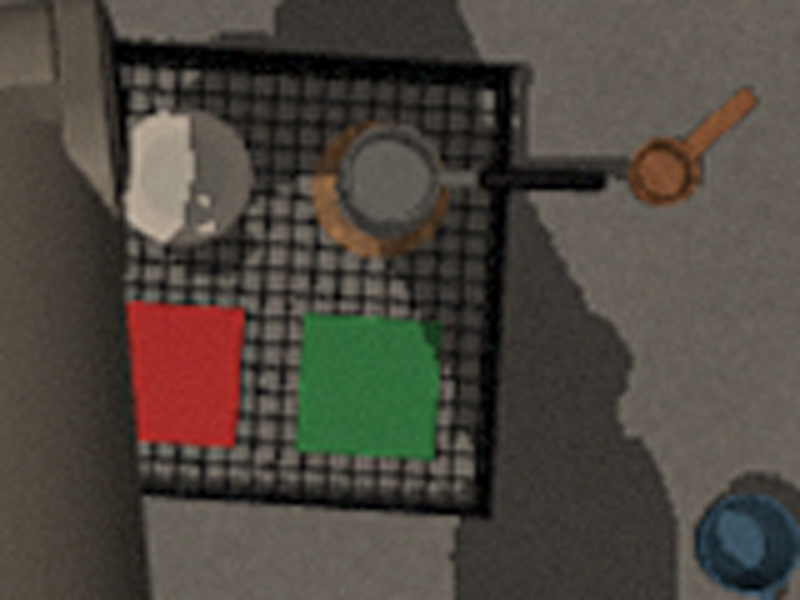

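```bash
python3 - <<'E'
from h import *
t,s=cams();print(onz(t,347.8,175.6,.073),onz(s,311.8,212.6,.073))
print(onz(t,*(np.array((380,191))/5+(270,140)),.009),onz(s,*(np.array((415,589))/5+(230,110)),.009))
E
```

```text
[ 0.6044581  -0.09000435  0.073     ] [ 0.60022087 -0.08359294  0.073     ]
[ 0.60586284 -0.08870832  0.009     ] [ 0.59861365 -0.08002121  0.009     ]
```

```bash
python3 -m handwheel '[{"tx":1,"ty":3,"tz":0,"spin":-5},{"tx":2,"ty":7,"tz":0,"spin":-10},{"tx":4,"ty":11,"tz":0,"spin":-15},{"tx":5,"ty":15,"tz":0,"spin":-15},{"tx":5.65,"ty":16.5,"tz":0,"spin":-15},{"tx":5.65,"ty":16.5,"tz":-4,"spin":-15},{"tx":5.65,"ty":16.5,"tz":-4,"spin":-15}]' 1
python3 - <<'E'
from h import *
print(observe()["position"],observe()["force"],proj(eyes.read_camera("scene"),(.635,.257,.055)))
t,s=cams();  crop(s,350,80,450,220,5,"q.png");crop(t,170,120,290,230,5,"r.png")
E
```

```text
t: 9.4
position: [0.6333, 0.2544, 0.2863]
eef_rot: [1.449, 1.028, -1.465]
force: [-0.6, -1.1, -0.7]
opening: 1.001
[0.63332244 0.2544458  0.28627825] [-0.5732108 -1.1388107 -0.7246695] (np.float64(402.93764433379954), np.float64(174.627831567557))
```

View pics/q.png

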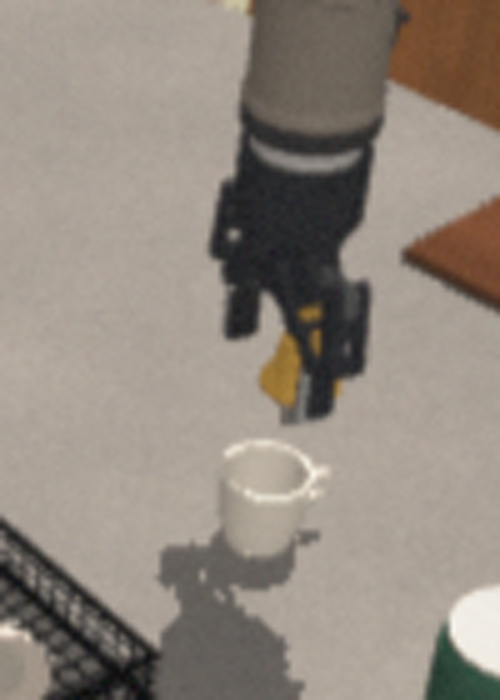

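```bash
python3 -m handwheel '[{"tx":0,"ty":0,"tz":-3,"spin":0},{"tx":0,"ty":0,"tz":-6,"spin":0},{"tx":0,"ty":0,"tz":-8.5,"spin":0},{"tx":0,"ty":0,"tz":-9.6,"spin":0},{"tx":0,"ty":0,"tz":-9.6,"spin":0},{"tx":0,"ty":0,"tz":-9.6,"spin":0}]'
python3 - <<'E'
from h import *
print(observe()["position"],observe()["force"])
t,s=cams();  crop(s,350,80,450,220,5,"u.png");crop(t,170,120,290,230,5,"r.png")
E
```

```text
t: 10.15
position: [0.6355, 0.2561, 0.1965]
eef_rot: [1.458, 1.027, -1.454]
force: [0.8, -0.7, 0.0]
opening: 0.999
[0.63549559 0.25608526 0.19654241] [ 0.78901312 -0.68978692  0.02031771]
```

View pics/u.png

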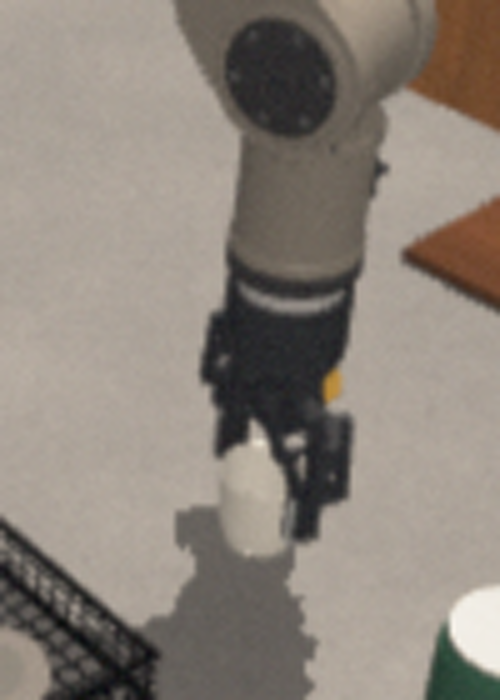

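View pics/r.png

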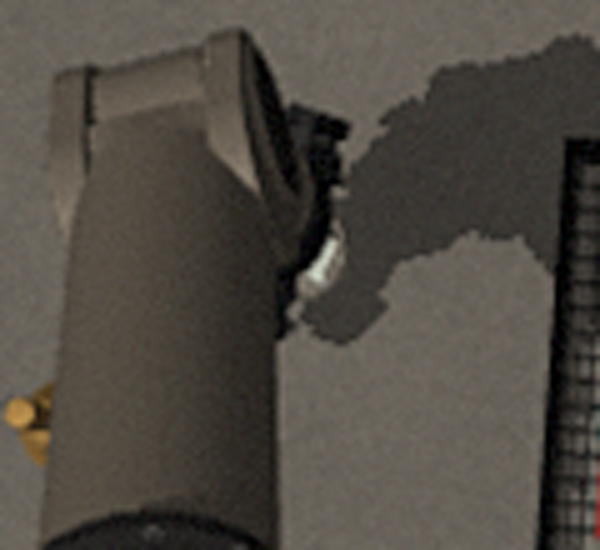

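```bash
python3 -m handwheel '[{"tx":0,"ty":0,"tz":0,"spin":0},{"tx":0,"ty":0,"tz":0,"spin":0},{"tx":0,"ty":0,"tz":0,"spin":0},{"tx":0,"ty":0,"tz":0,"spin":0},{"tx":0,"ty":0,"tz":0,"spin":0},{"tx":0,"ty":0,"tz":0,"spin":0}]' 0 35
python3 -m handwheel '[{"tx":0,"ty":0,"tz":0.5,"spin":0},{"tx":0,"ty":0,"tz":2,"spin":0},{"tx":0,"ty":0,"tz":5,"spin":0},{"tx":0,"ty":0,"tz":8,"spin":0},{"tx":0,"ty":0,"tz":9,"spin":0},{"tx":0,"ty":0,"tz":9,"spin":0}]'
python3 - <<'E'
from h import *
print(observe()["position"],observe()["force"])
t,s=cams();  crop(s,350,80,450,220,5,"v.png")
E
```

```text
t: 10.85
position: [0.6348, 0.2567, 0.1959]
eef_rot: [1.457, 1.029, -1.455]
force: [-1.4, 0.2, 6.0]
opening: 0.669
t: 11.45
position: [0.6352, 0.2564, 0.2869]
eef_rot: [1.459, 1.028, -1.452]
force: [0.5, 0.1, -1.5]
opening: 0.673
[0.63517568 0.25643533 0.2869342 ] [ 0.54619962  0.11811479 -1.51098067]
```

View pics/v.png

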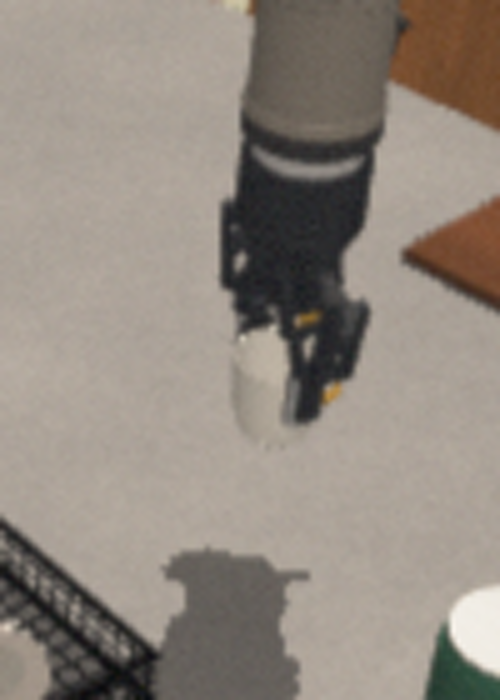

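```bash
python3 -m handwheel '[{"tx":0,"ty":-2,"tz":0,"spin":0},{"tx":-0.3,"ty":-6,"tz":0,"spin":0},{"tx":-0.7,"ty":-10,"tz":0,"spin":0},{"tx":-1,"ty":-14,"tz":0,"spin":0},{"tx":-1.5,"ty":-18,"tz":0,"spin":0},{"tx":-1.8,"ty":-21,"tz":0,"spin":0},{"tx":-1.8,"ty":-22.5,"tz":0,"spin":0},{"tx":-1.8,"ty":-22.5,"tz":-3,"spin":0},{"tx":-1.8,"ty":-22.5,"tz":-5,"spin":0},{"tx":-1.8,"ty":-22.5,"tz":-5,"spin":0}]'
python3 - <<'E'
from h import *
print(observe()["position"],observe()["force"])
t,s=cams();  crop(s,280,110,400,260,5,"w.png")
E
```

```text
t: 12.55
position: [0.6149, 0.0318, 0.2312]
eef_rot: [1.451, 1.032, -1.461]
force: [-0.6, -0.2, -1.6]
opening: 0.669
[0.61493306 0.0317888  0.23118837] [-0.60056012 -0.19831051 -1.55437895]
```

View pics/w.png

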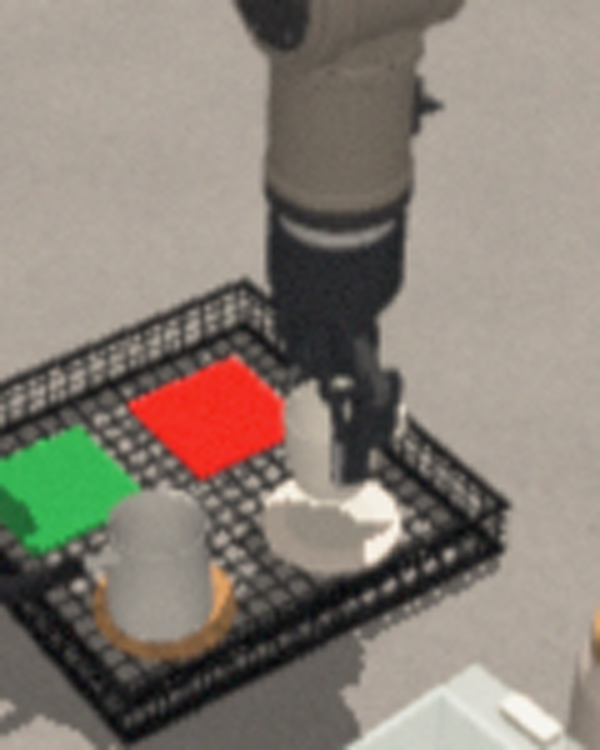

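Cup held upright over the saucer (cup bottom near (332,495), saucer centre (333,525) in the crop). Lowering.

```bash
python3 -m handwheel '[{"tx":0,"ty":0,"tz":-1.2,"spin":0},{"tx":0,"ty":0,"tz":-2,"spin":0},{"tx":0,"ty":0,"tz":-2.5,"spin":0},{"tx":0,"ty":0,"tz":-2.8,"spin":0},{"tx":0,"ty":0,"tz":-2.9,"spin":0},{"tx":0,"ty":0,"tz":-2.9,"spin":0}]'
python3 -m handwheel '[{"tx":0,"ty":0,"tz":-0.1,"spin":0},{"tx":0,"ty":0,"tz":-0.2,"spin":0},{"tx":0,"ty":0,"tz":-0.2,"spin":0}]'
```

```text
t: 13.25
position: [0.6166, 0.0313, 0.2057]
eef_rot: [1.456, 1.028, -1.456]
force: [-0.6, 0.0, -1.3]
opening: 0.669
t: 13.55
position: [0.6168, 0.0313, 0.2051]
eef_rot: [1.457, 1.028, -1.455]
force: [-4.1, 0.6, 8.7]
opening: 0.665
```

```bash
python3 -m handwheel '[{"tx":0,"ty":0,"tz":0.1,"spin":0},{"tx":0,"ty":0,"tz":0.1,"spin":0},{"tx":0,"ty":0,"tz":0.1,"spin":0},{"tx":0,"ty":0,"tz":1,"spin":0},{"tx":0,"ty":0,"tz":4,"spin":0},{"tx":0,"ty":0,"tz":8,"spin":0},{"tx":-1,"ty":5,"tz":12,"spin":0},{"tx":-2,"ty":10,"tz":14,"spin":0},{"tx":-3,"ty":15,"tz":14,"spin":0},{"tx":-4,"ty":20,"tz":14,"spin":0},{"tx":-4,"ty":22,"tz":14,"spin":0}]' 0.95
python3 - <<'E'
from h import *
print(observe()["position"],observe()["force"])
t,s=cams();  crop(s,270,150,400,260,6,"x.png");crop(t,270,140,430,260,5,"y.png")
for n,c,box in(("t",t,(270,140,380,240)),("s",s,(270,150,400,240))):
  for a,b,ce in blobs(c,(0,0,150),(179,45,255),box,60): print(n,a,b,ce)
E
```

```text
t: 14.65
position: [0.5753, 0.2547, 0.345]
eef_rot: [1.456, 1.031, -1.453]
force: [0.3, -0.1, -1.0]
opening: 0.95
[0.57527247 0.2547231  0.34495664] [ 0.28392288 -0.0609348  -1.02950797]
t 91 [345 169  11  12] [350.12087912 174.36263736]
s 4661 [270 150 130  90] [345.55524566 173.3763141 ]
s 601 [333 193  28  31] [346.47254576 208.60232945]
s 326 [297 208  25  30] [310.32515337 222.21472393]
s 84 [270 226  12  14] [273.64285714 234.94047619]
```

View pics/x.png

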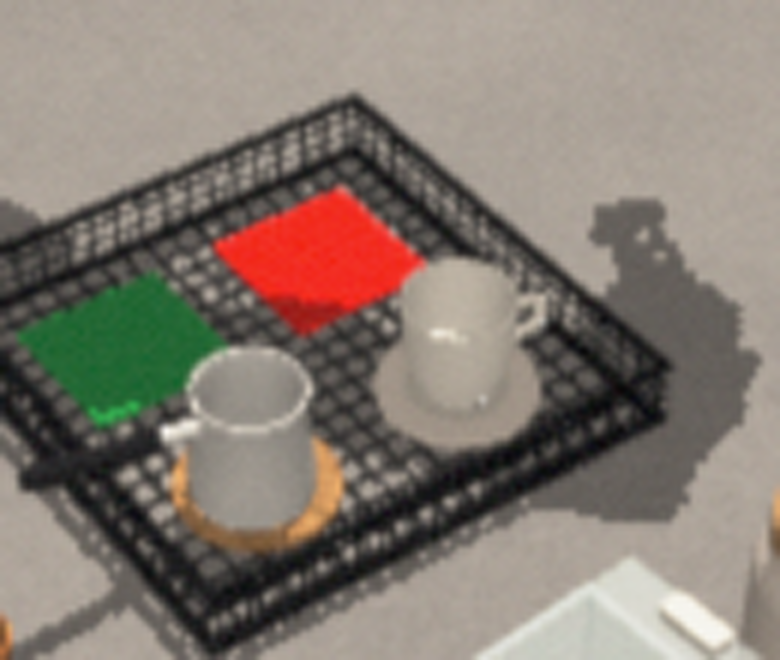

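View pics/y.png

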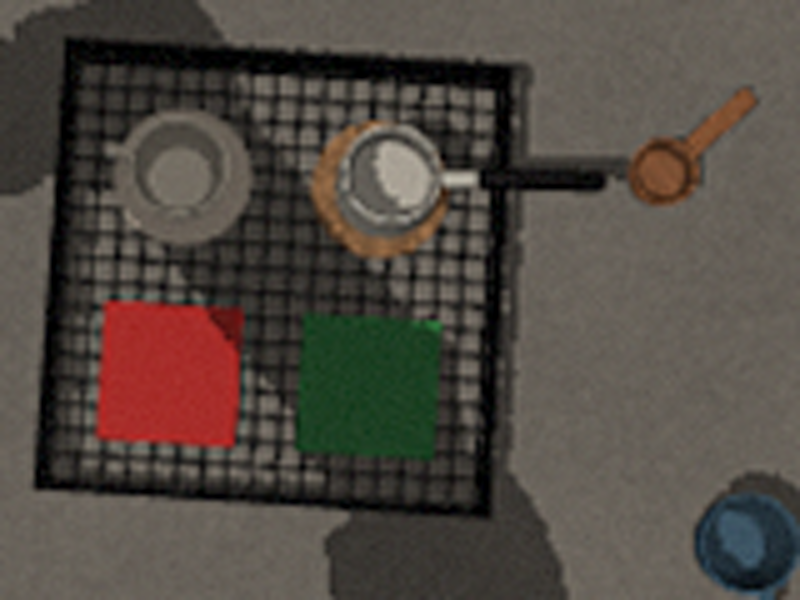

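```bash
python3 -m handwheel '[{"tx":-1,"ty":4,"tz":0,"spin":0},{"tx":-2,"ty":8,"tz":0,"spin":0},{"tx":-3,"ty":12,"tz":0,"spin":0},{"tx":-3.9,"ty":15.45,"tz":0,"spin":0},{"tx":-3.9,"ty":15.45,"tz":-2,"spin":0},{"tx":-3.9,"ty":15.45,"tz":-2,"spin":0}]' 0.7 35
python3 - <<'E'
from h import *
o=observe();p=o["position"];print(p,o["force"])
t,s=cams();  crop(s,350,50,470,180,5,"aa.png")
print(tri(t,(348,175.4),s,(311.8,214.8)), proj(s,(p[0],p[1],p[2]-.17)),proj(s,(p[0],p[1],.098)))
E
```

```text
t: 15.35
position: [0.5362, 0.4063, 0.3216]
eef_rot: [1.45, 1.029, -1.458]
force: [0.2, -0.7, -1.3]
opening: 0.701
[0.53622291 0.40628738 0.32160635] [ 0.19821169 -0.73656385 -1.2726579 ]
[ 0.60585656 -0.08968676  0.07216002] (np.float64(414.54965523065977), np.float64(119.41574935536633)) (np.float64(412.55997649287656), np.float64(133.16351788455518))
```

View pics/aa.png

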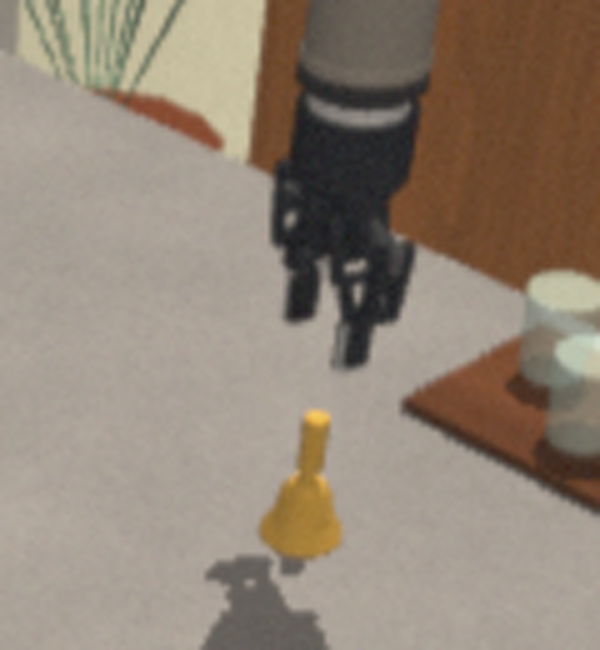

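```bash
python3 -m handwheel '[{"tx":0,"ty":0,"tz":-3,"spin":0},{"tx":0,"ty":0,"tz":-6,"spin":0},{"tx":0,"ty":0,"tz":-8.2,"spin":0},{"tx":0,"ty":0,"tz":-8.9,"spin":0},{"tx":0,"ty":0,"tz":-8.9,"spin":0}]'
python3 - <<'E'
from h import *
o=observe();p=o["position"];print(p,o["force"])
t,s=cams();  crop(s,350,50,470,180,5,"ab.png")
E
python3 -m handwheel '[{"tx":0,"ty":0,"tz":0,"spin":0},{"tx":0,"ty":0,"tz":0,"spin":0},{"tx":0,"ty":0,"tz":0,"spin":0},{"tx":0,"ty":0,"tz":0,"spin":0},{"tx":0,"ty":0,"tz":0,"spin":0},{"tx":0,"ty":0,"tz":0,"spin":0},{"tx":0,"ty":0,"tz":0,"spin":0}]' 0 35
python3 - <<'E'
from h import *
t,s=cams();  crop(s,350,50,470,180,5,"ac.png")
E
```

```text
t: 15.95
position: [0.5382, 0.4047, 0.2348]
eef_rot: [1.456, 1.026, -1.458]
force: [-0.1, 0.5, 0.1]
opening: 0.698
[0.53822805 0.40465456 0.23478458] [-0.08796866  0.51279595  0.05667844]
t: 16.75
position: [0.5379, 0.406, 0.2356]
eef_rot: [1.457, 1.028, -1.455]
force: [-0.9, -0.4, 5.5]
opening: 0.199
```

View pics/ac.png

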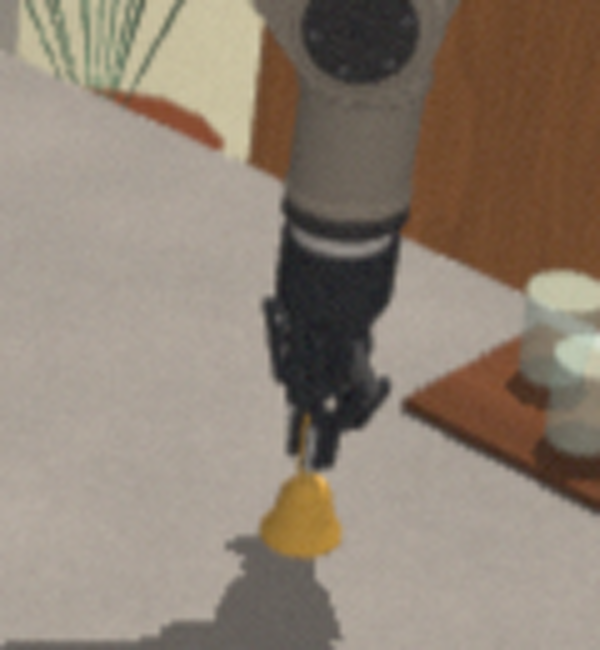

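```bash
python3 -m handwheel '[{"tx":0,"ty":0,"tz":0.5,"spin":0},{"tx":0,"ty":0,"tz":3,"spin":0},{"tx":0,"ty":0,"tz":7,"spin":0},{"tx":0,"ty":-2,"tz":11,"spin":0},{"tx":0,"ty":-5,"tz":11,"spin":0},{"tx":-0.5,"ty":-9,"tz":11,"spin":0},{"tx":-1,"ty":-13,"tz":11,"spin":0},{"tx":-1.5,"ty":-17,"tz":11,"spin":0},{"tx":-2,"ty":-21,"tz":11,"spin":0},{"tx":-2.5,"ty":-25,"tz":11,"spin":0},{"tx":-3,"ty":-29,"tz":11,"spin":0},{"tx":-3.5,"ty":-33,"tz":11,"spin":0}]'
python3 -m handwheel '[{"tx":-0.5,"ty":-4,"tz":0,"spin":0},{"tx":-1,"ty":-8,"tz":0,"spin":0},{"tx":-1.3,"ty":-12,"tz":0,"spin":0},{"tx":-1.5,"ty":-14.5,"tz":0,"spin":0},{"tx":-1.5,"ty":-15.3,"tz":0,"spin":0},{"tx":-1.5,"ty":-15.3,"tz":-3,"spin":0},{"tx":-1.5,"ty":-15.3,"tz":-6,"spin":0},{"tx":-1.5,"ty":-15.3,"tz":-7,"spin":0},{"tx":-1.5,"ty":-15.3,"tz":-7,"spin":0}]'
python3 - <<'E'
from h import *
o=observe();p=o["position"];print(p,o["force"])
t,s=cams();  crop(s,230,90,390,250,5,"ad.png")
E
```

```text
t: 18.05
position: [0.5019, 0.0743, 0.3447]
eef_rot: [1.456, 1.028, -1.456]
force: [1.6, -0.1, -0.0]
opening: 0.198
t: 18.95
position: [0.4872, -0.0763, 0.2736]
eef_rot: [1.453, 1.031, -1.458]
force: [-0.3, -0.3, -0.8]
opening: 0.199
[ 0.48715427 -0.07627239  0.27360162] [-0.2976776  -0.28839018 -0.81757502]
```

View pics/ad.png

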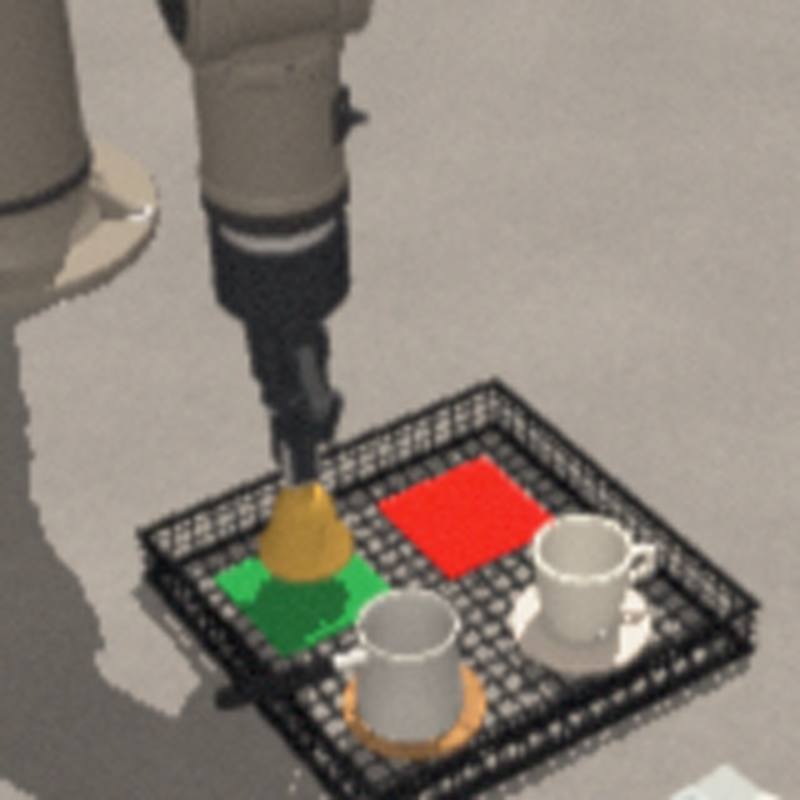

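Bell held upright over the green mat. Lowering (commanded z 0.275 → 0.244 expected contact).

```bash
python3 -m handwheel '[{"tx":0,"ty":0,"tz":-1.2,"spin":0},{"tx":0,"ty":0,"tz":-2.2,"spin":0},{"tx":0,"ty":0,"tz":-2.7,"spin":0},{"tx":0,"ty":0,"tz":-2.9,"spin":0},{"tx":0,"ty":0,"tz":-3,"spin":0},{"tx":0,"ty":0,"tz":-3,"spin":0}]'
python3 -m handwheel '[{"tx":0,"ty":0,"tz":-0.1,"spin":0},{"tx":0,"ty":0,"tz":-0.2,"spin":0},{"tx":0,"ty":0,"tz":-0.2,"spin":0}]'
```

```text
t: 19.65
position: [0.4876, -0.0773, 0.2448]
eef_rot: [1.456, 1.028, -1.456]
force: [-0.1, -0.8, -0.0]
opening: 0.203
t: 19.95
position: [0.4878, -0.0775, 0.2444]
eef_rot: [1.458, 1.028, -1.455]
force: [-6.8, 1.5, 21.2]
opening: 0.198
```

```bash
python3 -m handwheel '[{"tx":0,"ty":0,"tz":0.15,"spin":0},{"tx":0,"ty":0,"tz":0.15,"spin":0}]'
python3 -m handwheel '[{"tx":0,"ty":0,"tz":0,"spin":0},{"tx":0,"ty":0,"tz":0,"spin":0},{"tx":0,"ty":0,"tz":0,"spin":0},{"tx":0,"ty":0,"tz":2,"spin":0},{"tx":0,"ty":0,"tz":6,"spin":0},{"tx":0,"ty":0,"tz":10,"spin":0},{"tx":-2,"ty":4,"tz":12,"spin":8},{"tx":-4,"ty":8,"tz":12,"spin":16},{"tx":-4,"ty":12,"tz":12,"spin":24},{"tx":-4,"ty":16,"tz":12,"spin":32},{"tx":-4,"ty":16,"tz":12,"spin":40}]' 0.5
python3 - <<'E'
from h import *
o=observe();p=o["position"];print(p,o["force"])
t,s=cams();  crop(s,230,110,390,260,5,"ae.png"); crop(t,270,140,430,260,5,"af.png")
h=cv2.cvtColor(t["frame"][150:190,385:435],cv2.COLOR_RGB2HSV); m=cv2.inRange(h,np.array((4,110,50)),np.array((14,255,255)))
cs,_=cv2.findContours(m,cv2.RETR_EXTERNAL,cv2.CHAIN_APPROX_NONE);c=max(cs,key=cv2.contourArea).reshape(-1,2)+[385,150]
print(cv2.minAreaRect(c.astype(np.float32)))
P=np.array([onz(t,*q,.015)[:2] for q in c]); r=cv2.minAreaRect((P*1000).astype(np.float32));print(r,cv2.boxPoints(r))
vx=cv2.fitLine((P[P[:,1]<-.288]*1000).astype(np.float32),cv2.DIST_L2,0,.01,.01).ravel();print(vx,np.degrees(np.arctan2(vx[1],vx[0])))
E
```

```text
t: 20.15
position: [0.4877, -0.0771, 0.2446]
eef_rot: [1.457, 1.028, -1.455]
force: [-0.7, -0.3, -1.5]
opening: 0.198
t: 21.25
position: [0.4473, 0.0883, 0.3644]
eef_rot: [0.933, 1.363, -0.93]
force: [0.1, -1.1, -0.4]
opening: 0.497
[0.44726976 0.08827658 0.36442206] [ 0.10688922 -1.0822307  -0.36040525]
((409.14013671875, 170.07296752929688), (12.617510795593262, 29.703720092773438), 61.189208984375)
((624.3992919921875, -280.2720031738281), (38.15097427368164, 91.03359985351562), 27.19158935546875) [[ 586.63226 -248.50244]
 [ 628.2316  -329.47534]
 [ 662.1663  -312.04156]
 [ 620.56696 -231.06866]]
[   0.7429444   -0.6693531  648.1902    -302.02426  ] -42.017155
```

View pics/ae.png

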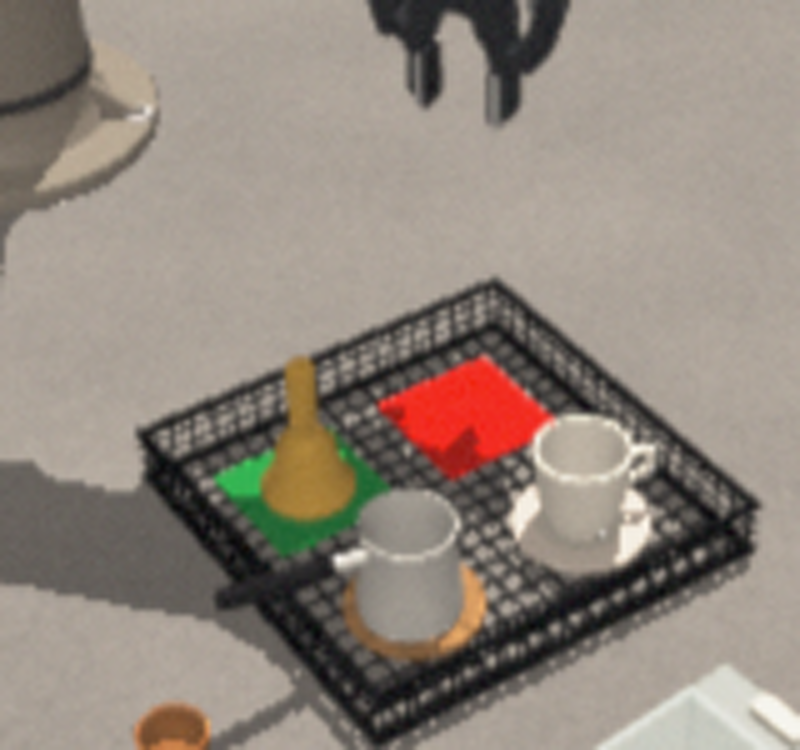

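View pics/af.png

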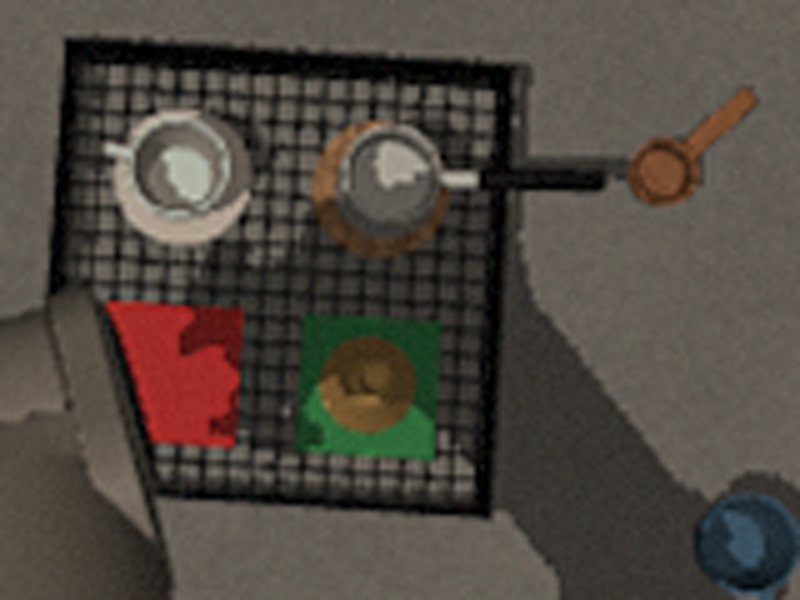

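```bash
python3 -m handwheel '[{"tx":1,"ty":-2,"tz":0,"spin":4},{"tx":3,"ty":-6,"tz":0,"spin":8},{"tx":5,"ty":-10,"tz":0,"spin":12},{"tx":7,"ty":-14,"tz":0,"spin":16},{"tx":9,"ty":-18,"tz":0,"spin":19},{"tx":11,"ty":-22,"tz":0,"spin":19},{"tx":13,"ty":-26,"tz":0,"spin":19},{"tx":15,"ty":-30,"tz":0,"spin":19},{"tx":17,"ty":-34,"tz":0,"spin":19},{"tx":18.6,"ty":-36.8,"tz":0,"spin":19},{"tx":18.6,"ty":-36.8,"tz":-3,"spin":19},{"tx":18.6,"ty":-36.8,"tz":-6,"spin":19}]' 0.35
python3 -m handwheel '[{"tx":0,"ty":0,"tz":-3,"spin":0},{"tx":0,"ty":0,"tz":-6,"spin":0},{"tx":0,"ty":0,"tz":-6.5,"spin":0},{"tx":0,"ty":0,"tz":-6.5,"spin":0},{"tx":0,"ty":0,"tz":-6.5,"spin":0}]'
python3 - <<'E'
from h import *
o=observe();p=o["position"];R=jaw();print(p,o["force"],np.degrees(np.arctan2(R[1,1],R[0,1])))
t,s=cams();  crop(s,200,180,320,300,6,"ag.png"); crop(t,350,120,450,220,6,"ah.png")
for dz in (.16,.165,.173):
  for sg in(-1,1):
    q=p+sg*R[:,1]*.018-[0,0,dz]; a,b=proj(s,q); print(dz,sg,q,((a-200)*6,(b-180)*6))
E
```

```text
t: 22.55
position: [0.633, -0.2884, 0.3039]
eef_rot: [0.694, 1.454, -0.696]
force: [0.1, 0.2, -0.6]
opening: 0.349
t: 23.05
position: [0.6339, -0.2861, 0.2408]
eef_rot: [0.69, 1.456, -0.69]
force: [-0.6, -0.9, 0.4]
opening: 0.352
[ 0.63389081 -0.286117    0.24083774] [-0.61659025 -0.8893792   0.40114381] 39.345002435705254
0.16 -1 [ 0.61997065 -0.29752879  0.0808259 ] (np.float64(306.50675866840345), np.float64(430.04008484948747))
0.16 1 [ 0.64781097 -0.27470521  0.08084957] (np.float64(387.9869742366127), np.float64(441.5724409084365))
0.165 -1 [ 0.61997065 -0.29752879  0.0758259 ] (np.float64(307.8807690126903), np.float64(437.93354867315946))
0.165 1 [ 0.64781097 -0.27470521  0.07584957] (np.float64(389.13010235354284), np.float64(449.47315130299154))
0.173 -1 [ 0.61997065 -0.29752879  0.0678259 ] (np.float64(310.0626522167305), np.float64(450.46810942823737))
0.173 1 [ 0.64781097 -0.27470521  0.06784957] (np.float64(390.94528118127755), np.float64(462.01872867079487))
```

View pics/ag.png

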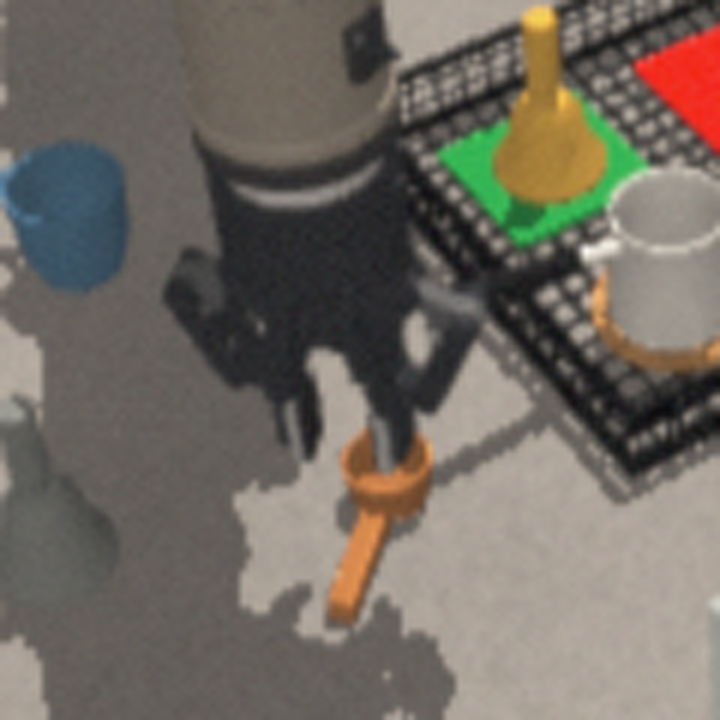

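View pics/ah.png

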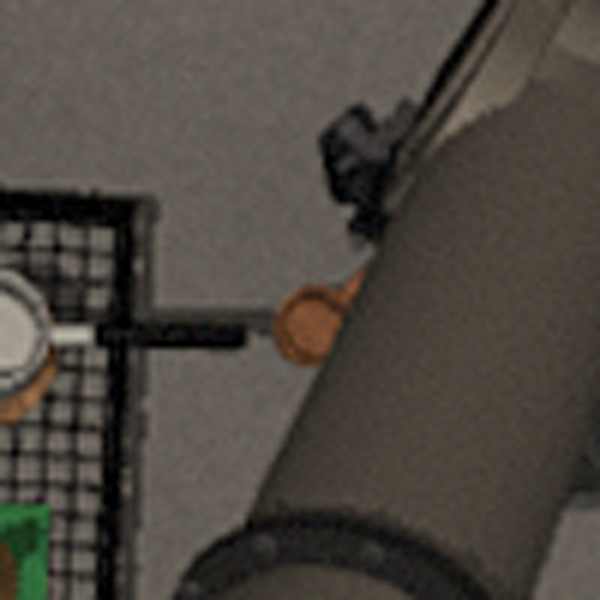

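```bash
python3 -m handwheel '[{"tx":0,"ty":0.1,"tz":-2,"spin":0},{"tx":0,"ty":0.1,"tz":-4,"spin":0},{"tx":0,"ty":0.1,"tz":-5.2,"spin":0},{"tx":0,"ty":0.1,"tz":-5.85,"spin":0},{"tx":0,"ty":0.1,"tz":-5.85,"spin":0}]'
python3 - <<'E'
from h import *
o=observe();p=o["position"];print(p,o["force"])
t,s=cams();  crop(s,200,180,320,300,6,"ai.png"); crop(t,350,120,450,220,6,"aj.png")
E
```

```text
t: 23.65
position: [0.6335, -0.2841, 0.1805]
eef_rot: [0.689, 1.459, -0.689]
force: [-0.5, -0.4, 0.7]
opening: 0.349
[ 0.63348533 -0.28414241  0.18046698] [-0.52193349 -0.40535697  0.69927432]
```

View pics/ai.png

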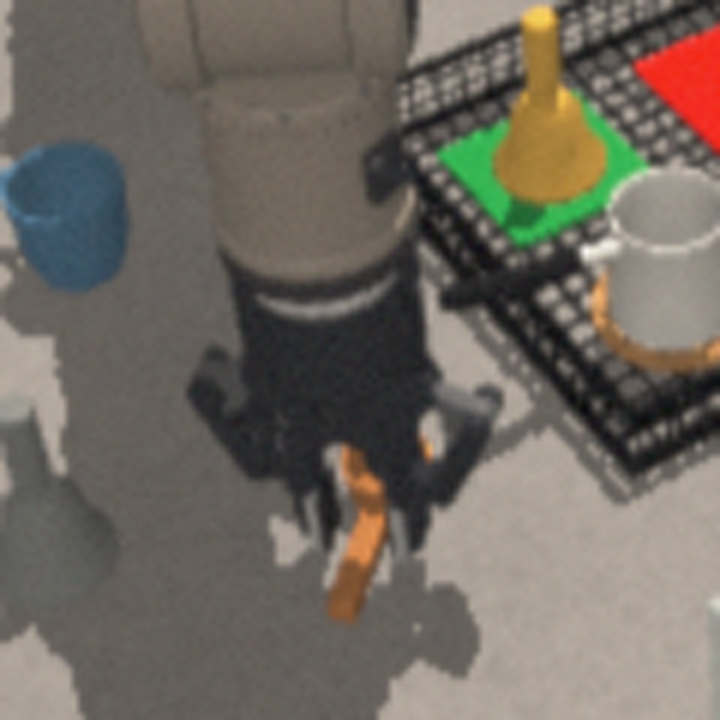

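Fingers straddle the scoop handle (tips at about (310,540) and (410,550) in the crop). Close and lift.

```bash
python3 -m handwheel '[{"tx":0,"ty":0,"tz":0,"spin":0},{"tx":0,"ty":0,"tz":0,"spin":0},{"tx":0,"ty":0,"tz":0,"spin":0},{"tx":0,"ty":0,"tz":0,"spin":0},{"tx":0,"ty":0,"tz":0,"spin":0},{"tx":0,"ty":0,"tz":0,"spin":0}]' 0 40
python3 -m handwheel '[{"tx":0,"ty":0,"tz":0.3,"spin":0},{"tx":0,"ty":0,"tz":2,"spin":0},{"tx":0,"ty":0,"tz":5,"spin":0},{"tx":0,"ty":0,"tz":7,"spin":0},{"tx":0,"ty":0,"tz":7,"spin":0}]'
python3 - <<'E'
from h import *
o=observe();p=o["position"];R=jaw();print(p,o["force"],o["opening"],np.degrees(np.arctan2(R[1,1],R[0,1])))
t,s=cams();  crop(s,200,160,320,280,6,"ak.png"); crop(t,350,120,450,220,6,"al.png")
E
```

```text
t: 24.35
position: [0.634, -0.2845, 0.1819]
eef_rot: [0.689, 1.457, -0.688]
force: [-0.6, -0.0, 6.3]
opening: 0.136
t: 24.85
position: [0.6347, -0.285, 0.2551]
eef_rot: [0.689, 1.452, -0.688]
force: [0.4, -0.3, -0.3]
opening: 0.134
[ 0.63467141 -0.28503479  0.25510191] [ 0.35969165 -0.34288707 -0.33250249] 0.13352666763832177 39.44734013313639
```

View pics/ak.png

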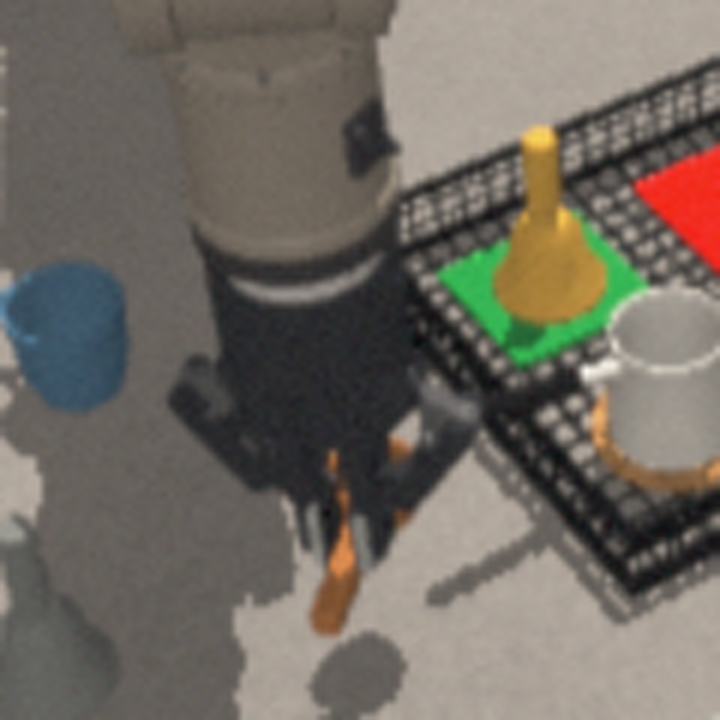

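View pics/al.png

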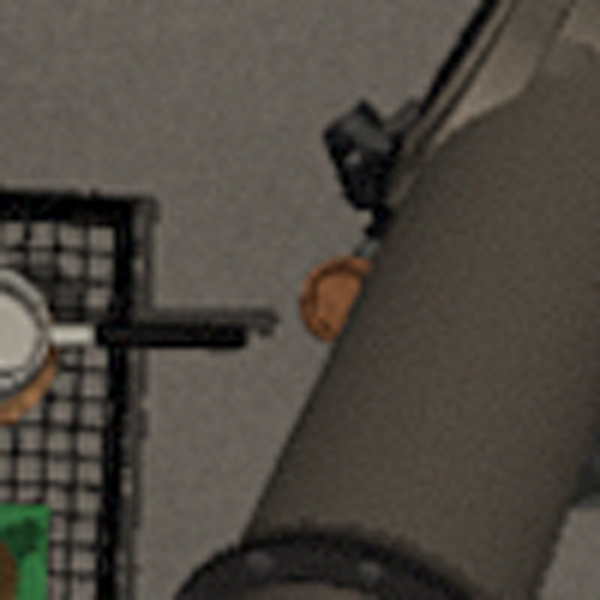

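```bash
python3 -m handwheel '[{"tx":0,"ty":0,"tz":3,"spin":0},{"tx":0,"ty":0,"tz":7,"spin":0},{"tx":-0.5,"ty":2,"tz":10,"spin":-4},{"tx":-2,"ty":6,"tz":10,"spin":-10},{"tx":-4,"ty":10,"tz":10,"spin":-16},{"tx":-6,"ty":14,"tz":10,"spin":-22},{"tx":-8,"ty":18,"tz":10,"spin":-28},{"tx":-10,"ty":22,"tz":10,"spin":-34},{"tx":-12,"ty":26,"tz":10,"spin":-40},{"tx":-13.3,"ty":30,"tz":10,"spin":-44.5},{"tx":-13.7,"ty":31.8,"tz":10,"spin":-44.5},{"tx":-13.7,"ty":31.8,"tz":9,"spin":-44.5}]'
python3 -m handwheel '[{"tx":0,"ty":0,"tz":-3,"spin":0},{"tx":0,"ty":0,"tz":-7,"spin":0},{"tx":0,"ty":0,"tz":-9,"spin":0},{"tx":0,"ty":0,"tz":-10,"spin":0},{"tx":0,"ty":0,"tz":-10,"spin":0},{"tx":0,"ty":0,"tz":-10,"spin":0}]'
python3 - <<'E'
from h import *
o=observe();p=o["position"];R=jaw();print(p,o["force"],o["opening"],np.degrees(np.arctan2(R[1,1],R[0,1])))
t,s=cams();  crop(s,260,100,400,240,5,"am.png"); crop(t,270,140,390,260,6,"an.png")
E
```

```text
t: 26.15
position: [0.4959, 0.0373, 0.3403]
eef_rot: [1.27, 1.171, -1.269]
force: [0.7, 0.1, -0.6]
opening: 0.131
t: 26.75
position: [0.497, 0.0332, 0.2411]
eef_rot: [1.274, 1.165, -1.274]
force: [-0.1, -0.2, 0.6]
opening: 0.135
[0.49696371 0.03317231 0.24106812] [-0.09342633 -0.23696322  0.62096124] 0.1348813953072084 -5.096434093891123
```

View pics/am.png

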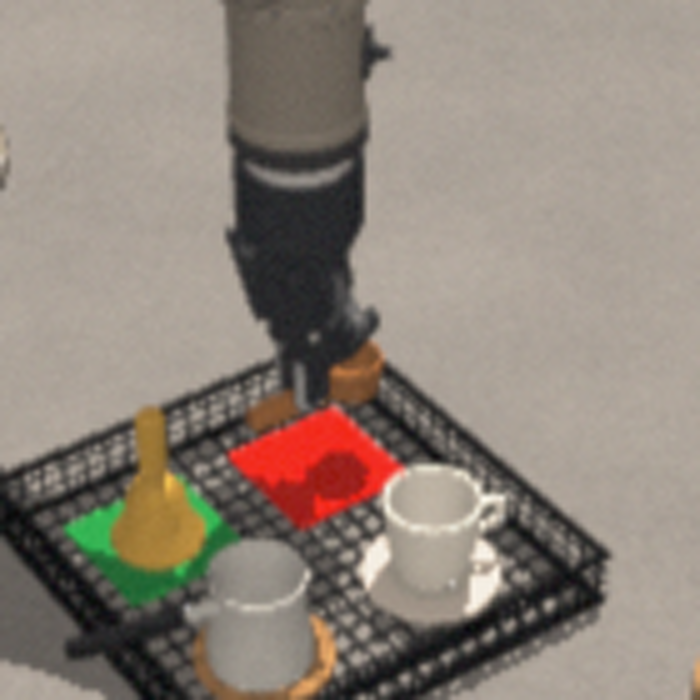

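View pics/an.png

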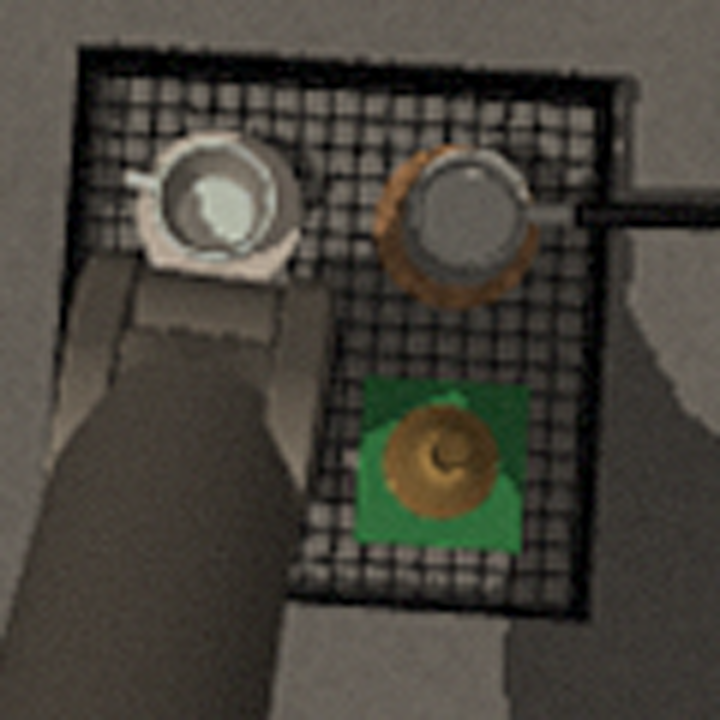

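```bash
python3 -m handwheel '[{"tx":0,"ty":0,"tz":-1.5,"spin":0},{"tx":0,"ty":0,"tz":-3,"spin":0},{"tx":0,"ty":0,"tz":-4,"spin":0},{"tx":0,"ty":0,"tz":-4.6,"spin":0},{"tx":0,"ty":0,"tz":-4.8,"spin":0},{"tx":0,"ty":0,"tz":-4.8,"spin":0}]'
python3 - <<'E'
from h import *
o=observe();p=o["position"];R=jaw();print(p,o["force"])
t,s=cams();  crop(s,280,130,380,230,7,"ao.png")
d=np.array((.087,.996,0))
for k,x,z in (("end",-.048,.018),("mid",0,.018),("bowlend",.048,.024),("mattop",0,.009)):
    q=(np.array([.498,.0415,z+.0])+d*x); q[2]=z; a,b=proj(s,q);print(k,(a-280)*7,(b-130)*7)
E
```

```text
t: 27.45
position: [0.4967, 0.0338, 0.1929]
eef_rot: [1.274, 1.166, -1.273]
force: [-0.1, 0.2, -0.6]
opening: 0.133
[0.49671764 0.03382256 0.19288704] [-0.05766369  0.16107631 -0.59816094]
end 211.76615964678814 467.0500856442074
mid 300.080019351911 426.55509505239286
bowlend 385.99685605905285 377.10244608805857
mattop 300.28646391275663 441.6555531250957
```

View pics/ao.png

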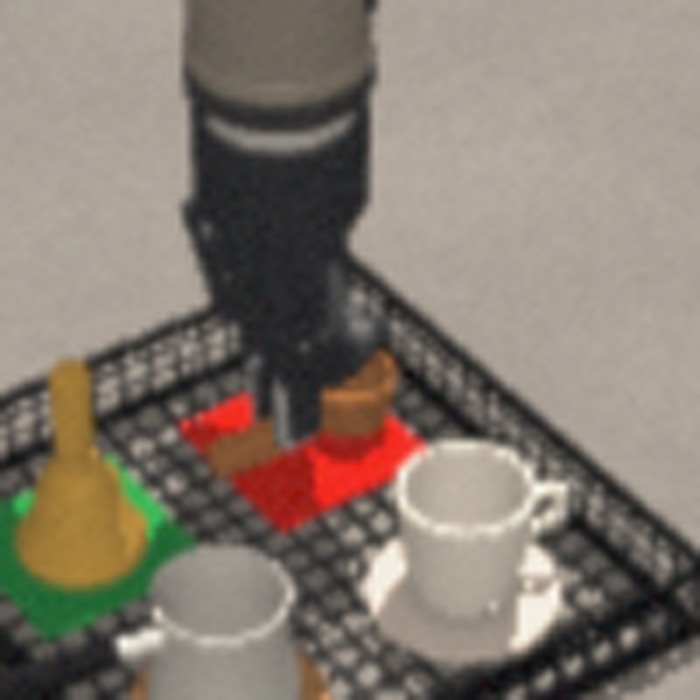

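```bash
python3 -m handwheel '[{"tx":0.05,"ty":0.1,"tz":-0.1,"spin":0},{"tx":0.05,"ty":0.1,"tz":-0.2,"spin":0},{"tx":0.05,"ty":0.1,"tz":-0.3,"spin":0},{"tx":0.05,"ty":0.1,"tz":-0.3,"spin":0}]'
```

```text
t: 27.95
position: [0.4973, 0.0349, 0.1907]
eef_rot: [1.275, 1.167, -1.273]
force: [-2.8, 1.1, 14.0]
opening: 0.133
```

Contact at the expected height. Ease off, release gently, rise.

```bash
python3 -m handwheel '[{"tx":0,"ty":0,"tz":0.1,"spin":0},{"tx":0,"ty":0,"tz":0.1,"spin":0}]'
python3 -m handwheel '[{"tx":0,"ty":0,"tz":0.1,"spin":0},{"tx":0,"ty":0,"tz":0.1,"spin":0},{"tx":0,"ty":0,"tz":0.1,"spin":0},{"tx":0,"ty":0,"tz":2,"spin":0},{"tx":0,"ty":0,"tz":6,"spin":0},{"tx":0,"ty":0,"tz":10,"spin":0},{"tx":-1,"ty":3,"tz":14,"spin":0},{"tx":-2,"ty":7,"tz":16,"spin":0},{"tx":-3,"ty":12,"tz":16,"spin":0},{"tx":-3,"ty":17,"tz":16,"spin":0},{"tx":-3,"ty":22,"tz":16,"spin":0},{"tx":-3,"ty":26,"tz":16,"spin":0}]' 0.4
python3 -m handwheel '[{"tx":0,"ty":5,"tz":0,"spin":0},{"tx":0,"ty":8,"tz":0,"spin":0},{"tx":0,"ty":8,"tz":0,"spin":0}]'
python3 - <<'E'
from h import *
o=observe();print(o["position"],o["force"])
t,s=cams();  crop(s,180,130,400,270,3.6,"ap.png"); crop(t,270,140,470,265,4,"aq.png")
E
```

```text
t: 28.15
position: [0.4971, 0.0349, 0.1908]
eef_rot: [1.274, 1.166, -1.273]
force: [0.3, -0.4, -0.3]
opening: 0.134
t: 29.35
position: [0.4662, 0.298, 0.3508]
eef_rot: [1.273, 1.168, -1.272]
force: [1.2, -1.0, -0.5]
opening: 0.398
t: 29.65
position: [0.4653, 0.3805, 0.3501]
eef_rot: [1.269, 1.172, -1.267]
force: [-0.4, 0.0, -0.3]
opening: 0.398
[0.46531282 0.38050657 0.35005065] [-0.38593809  0.0286893  -0.33865464]
```

View pics/ap.png

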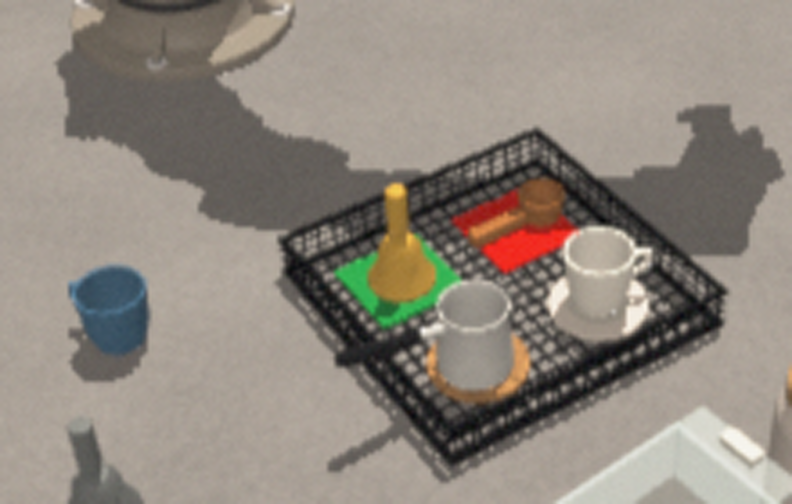

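View pics/aq.png

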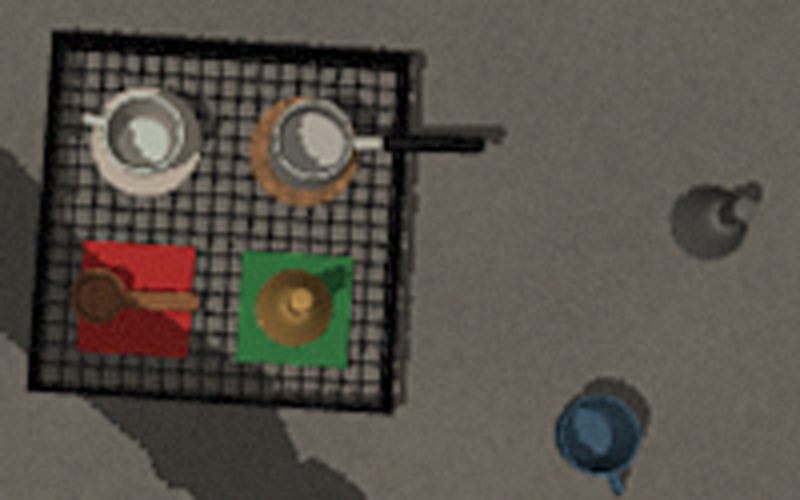

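```bash
python3 - <<'E'
from h import *
np.set_printoptions(precision=4,suppress=True)
t,s=cams(); T=lambda a,z:onz(t,a[0]/4+270,a[1]/4+140,z)[:2]; S=lambda a,z:onz(s,a[0]/3.6+180,a[1]/3.6+130,z)[:2]
print("bell",T((300,300),.107),S((396,190),.107),"green .488 -.077")
print("cup",T((146,133),.064),S((601,252),.064),"saucer .617 .0315")
print("cez",T((312,143),.073),S((474,307),.073),"cork .607 -.088")
print("scoop",(T((69,297),.03)+T((199,301),.02))/2,"red",T((137,299),.009))
E
python3 - <<'E'
from bench import job
print(job.sign_off())
E
```

```text
bell [ 0.4885 -0.0759] [ 0.4883 -0.0744] green .488 -.077
cup [0.6162 0.0296] [0.6173 0.0345] saucer .617 .0315
cez [ 0.604  -0.0906] [ 0.6085 -0.0907] cork .607 -.088
scoop [0.4976 0.0425] red [0.4985 0.0408]
the job is handed in; nothing more can be done
None
```

The coffee set is packed and the job is handed in. I placed the cezve, demitasse, bell and scoop in that order, finishing at about 30 s of robot time. Each was lowered until the wrist force showed contact (at most about 21 N), then released.

In the last pictures:
- **Cezve:** upright and about 3 mm from the middle of the cork mat. Its handle sticks out over the right-hand rim of the basket (-y side).
- **Demitasse:** upright and within 3 mm of the middle of the saucer.
- **Bell:** upright and within 3 mm of the middle of the green mat.
- **Scoop:** flat, with its middle about 2 mm from the middle of the red mat.
- **Blue cup and grey bell:** still standing where they were.
- **Arm:** clear of everything.

No check failed. The two cameras disagreed by up to 5 mm on the cezve and the demitasse, because I read the rims by eye. The offsets above use both views, or the top view alone for the scoop, and carry that uncertainty.

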